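# Lay reed plates on their blocks and run the stylus along the seams

## Task

Lay each loose brass reed plate (two or three of them) centred and square on the raised wooden block of its own length, over the dark chambers. Then take the stylus from its holder and, starting with the longest plate and ending with the shortest, run its tip once along the seam at each plate's left long edge, on the block and close against the plate, from the far end to the near end, slowly and steadily (about 2 cm a second). Stand the stylus back in its holder, have every plate lying in place, and leave the sanding block, the tin, the wire brush and the dark hardwood offcut where they are.

Things in the scene. Friction and masses are not known exactly. Their poses are not given: they have to be found in the camera images.
- plate_long: long brass reed plate with two rows of small steel tongues, 160 x 46 x 5 mm, 0.12 kg; lies flat on the worktop at first. Origin: centre of the underside; x along its length, y across its 46 mm, z up. Either way round (half a turn) is equally good. May be absent.
- plate_long_end (a point): middle of the short edge of plate_long at its own +x end, on its top face (80 mm from the middle)
- block_long: fixed hardwood block for plate_long, 190 x 88 x 30 mm, two rows of dark painted chambers along the flat top. Origin: centre of the underside; x along it, to the far end; y across it, to the left. A plate centred on it leaves a 21 mm ledge each side; seam: where plate edge meets ledge. 8 stop pins 6 mm across, 10 mm high, on top at x +-72, y +-40 mm and x +-90, y +-12 mm keep a knocked plate on; plate clear of them.
- plate_mid: middle-sized brass reed plate with two rows of small steel tongues, 130 x 46 x 5 mm, 0.12 kg; lies flat on the worktop at first. Origin: centre of the underside; x along its length, y across its 46 mm, z up. Either way round (half a turn) is equally good. May be absent.
- plate_mid_end (a point): middle of the short edge of plate_mid at its own +x end, on its top face (65 mm from the middle)
- block_mid: fixed hardwood block for plate_mid, 160 x 88 x 30 mm, two rows of dark painted chambers along the flat top. Origin: centre of the underside; x along it, to the far end; y across it, to the left. A plate centred on it leaves a 21 mm ledge each side; seam: where plate edge meets ledge. 8 stop pins 6 mm across, 10 mm high, on top at x +-57, y +-40 mm and x +-75, y +-12 mm keep a knocked plate on; plate clear of them.
- plate_short: short brass reed plate with two rows of small steel tongues, 100 x 46 x 5 mm, 0.12 kg; lies flat on the worktop at first. Origin: centre of the underside; x along its length, y across its 46 mm, z up. Either way round (half a turn) is equally good. May be absent.
- plate_short_end (a point): middle of the short edge of plate_short at its own +x end, on its top face (50 mm from the middle)
- block_short: fixed hardwood block for plate_short, 130 x 88 x 30 mm, two rows of dark painted chambers along the flat top. Origin: centre of the underside; x along it, to the far end; y across it, to the left. A plate centred on it leaves a 21 mm ledge each side; seam: where plate edge meets ledge. 8 stop pins 6 mm across, 10 mm high, on top at x +-42, y +-40 mm and x +-60, y +-12 mm keep a knocked plate on; plate clear of them.
- stylus: seam stylus, 0.13 kg, upright in its holder at first. Origin: centre of the underside of its collar, z along the stylus towards the grip. Above the collar (32 mm across, 8 mm thick) is a black square grip 20 x 20 mm from 8 to 58 mm above the origin, its flats facing x and y; below it a 12 mm shaft tapers to a sprung brass point with a 5 mm ball end. The tip is 70 mm below the origin.
- stylus_tip (a point): lowest point of the stylus's ball end, on the stylus axis, 70 mm below the origin of the stylus when the point is not pushed in
- stylus_point (a joint): how far the sprung point is pushed up into the shaft, 0 to 0.008 m; spring 150 N/m, so 4 mm takes about 0.6 N
- holder: fixed grey holder block for the stylus, 75 x 75 x 80 mm, origin at the centre of its underside, with an upright round hole of 22 mm right through its middle; the stylus stands in it with its collar resting on the top, 80 mm above the worktop
- sanding_block: pale wooden sanding block, 72 x 84 x 34 mm, bystander
- tin: round tin, 67 mm across, 37 mm high, bystander
- wire_brush: wire brush, 34 x 120 x 30 mm, bystander
- offcut: dark hardwood offcut, about 37 x 150 x 9 mm, bystander

How it is judged:
By the outcome, as a careful person would: the job done as asked, in the order asked, and still so for the second after the job is handed in, with the robot touching nothing.
Of plate_long, plate_mid, plate_short only 2 to 3 are there at a start; the rules pass over those that are not, and their reading is None.
At some moment in a run one of plate_long, plate_mid, plate_short may be knocked a few centimetres aside while the robot is not near it.
It also fails if it takes over 210 s, if anything falls off the work surface, if the arm or the gripper's body presses on something with over 40 N, if the wrist force passes 120 N, or if a joint passes its speed limit or range.

## Robot

A 6-joint arm with a two-finger parallel gripper is mounted at the origin on a cart in front of the work surface, level with it; the furniture and walls round the work are solid. World frame = base frame: x ahead of the robot, y to its left, z up, the work surface at z = 0. Lengths are in m, angles in degrees, forces in N, time in s.
With the tool pointing down it reaches from about 0.3 to 0.75 m from the base axis. Payload 8.5 kg.
Tool frame: the origin (TCP) lies between the finger pads; the fingertips stand 17 mm ahead of it and the grasp point (between the pads) lies 2 mm behind it; z points along the fingers, y is the direction in which the jaws open and shut (so a half turn about z gives the same grasp; the last joint's range is limited). The gripper opens to 85 mm and grips with 20 to 120 N. Pads are 22 mm wide; open, the fingers measure 114 mm over their backs; the gripper's body (76 mm by 85 mm) begins 54 mm behind the grasp point. The pads swing forward as they close: fully open they stand 13 mm farther back than shut.
Start: joints at [-89.513, 21.807, 74.336, -0, 83.858, -12.336], TCP at [0.122, -0.536, 0.248] pointing down, gripper open.
Joint ranges: [-178.18, 178.18], [-50.72, 133.34], [12.68, 142.11], [-81.47, 261.47], [9.98, 163.14], [-165.26, 165.26]. Speed limits (degrees/s): [136.94, 136.94, 180, 180, 180, 180].

## Interface

Orientations are given as a 3x3 rotation matrix whose columns are the frame's x, y, z axes.
In Python, from rig import readout, eyes, env gives the robot as it stands.
- The arm moves only by the tool arm_command, never from a script. Its argument "rows" is text: rows parted by semicolons, each of 7 numbers parted by spaces: the closure, from 0 (fully open) to 1 (shut), then the shift along the tool's x, y, z in mm, then the turn, a rotation vector about the tool's x, y, z in degrees. In form: grip dx dy dz rx ry rz; .... A call has 1 to 5 rows; each row shifts and turns the commanded pose from where the row before left it, along the tool's axes as they then stand; what a row does not reach is not made up. A row lasts 1/12 s, in which the tool goes at most 41.7 mm and 7.16 degrees, less where a joint would pass 70% of its speed; a pose out of reach is approached as far as the arm can. A call with a gripper value outside its range is refused whole. The fingers move at their own pace and stop on an object; "squeeze" is the grip in N (left out, the last holds). Time passes only in rows, so rows that do not move let the fingers close. It gives the time, the measured TCP pose, the force and the opening at its end, in the units of the state.
- readout.observe(): the state, without advancing time (a new reading comes with each control period).
- eyes.get_image(name): name is "scene" or "top"; returns the picture (480x640x3 uint8, red, green, blue); there is no depth.
- eyes.camera_model(name): a dict with "mtx" (3x3 intrinsics, pixels), "view" (4x4, takes a point from world to camera coordinates). Camera axes: x right, y up, looking along -z (the intrinsics and any distortion apply to the point x, -y, -z); pixel columns grow to the right and rows downward; lengths in m; the calibration is good to about 2 mm. A picture is of the moment at which its call begins. camera_model takes no time and is no camera call.
- env.close_job(): hands the job in, once; it reports no verdict.
The state is a dict: "time_s": time; "q": joint angles; "qvel": joint speeds; "joint_efforts": joint torques, N m; "position": TCP position; "tool_rot": TCP orientation; "ft_force": force on the tool from outside, world axes, zero at the start; "wrist_torque": the same for the moment, N m; "grip_width": finger opening in m.
Only numpy, scipy, OpenCV 4.12 (cv2) and the standard library are available. Lean on these libraries where they do the work, as an engineer would, in place of code of your own. Each camera call takes 0.05 s, during which the arm holds its last target. There are 200 camera calls.

## Working session

There is one attempt and no reset: what is moved stays moved. The work goes in short steps, Python scripts to look and compute and a tool call to move; the robot and the scene stay as the last step left them, time stands still between calls to the robot, and variables do not carry over. Pictures are saved under pics/ and viewed, about 12 in all and at most 16, crops included, and the job is handed in when it is done.

Besides the shell and the picture viewer there is one more tool, called after ">>>" by a JSON object that holds its "api" and its "payload", one argument or row to a line. arm_command: Moves the arm, as the interface text tells. Its arguments: {"type":"object","properties":{"rows":{"type":"string"},"squeeze":{"type":"number"}},"required":["rows"]}

```bash
ls; mkdir -p pics
python3 - <<'E'
from rig import readout, eyes, env
import cv2
print(readout.observe())
for n in("scene","top"):
    im=eyes.get_image(n); cv2.imwrite(f"pics/{n}0.png",im[:,:,::-1])
    m=eyes.camera_model(n); print(m)
E
```

```text
pics
{'time_s': 0.0, 'q': array([-8.95136039e+01,  2.18421548e+01,  7.43862669e+01, -1.66131517e-03,
        8.38583496e+01, -1.23344800e+01]), 'qvel': array([-0.00793086, -0.02861582, -0.01302871, -0.01573509, -0.07615847,
       -0.01579042]), 'joint_efforts': array([ 7.89360929e-04, -4.48458266e+01, -2.31273115e+01, -1.52611865e-04,
        4.90464314e-03,  4.57821864e-05]), 'position': array([ 0.12204765, -0.53600212,  0.24769194]), 'tool_rot': array([[ 9.75067880e-01,  2.21906800e-01, -4.16842474e-05],
       [ 2.21906608e-01, -9.75066749e-01,  1.51414507e-03],
       [ 2.95354165e-04, -1.48564423e-03, -9.99998853e-01]]), 'ft_force': array([ 0.31806987,  0.35237917, -0.41218854]), 'wrist_torque': array([ 0.01201877, -0.05219889, -0.06766611]), 'grip_width': 0.08532946491876704}
{'mtx': array([[496.82497544,   0.        , 328.03276294],
       [  0.        , 496.82497544, 240.58503786],
       [  0.        ,   0.        ,   1.        ]]), 'view': array([[-7.68383287e-01, -6.39989852e-01,  3.37147791e-04,
         3.57120757e-01],
       [ 4.55229628e-01, -5.46186419e-01,  7.03168815e-01,
        -2.69272282e-01],
       [-4.49836760e-01,  5.40456644e-01,  7.11022858e-01,
        -9.27664216e-01],
       [ 0.00000000e+00,  0.00000000e+00,  0.00000000e+00,
         1.00000000e+00]])}
{'mtx': array([[436.36113397,   0.        , 315.37460739],
       [  0.        , 436.36113397, 239.1442735 ],
       [  0.        ,   0.        ,   1.        ]]), 'view': array([[ 0.02251278, -0.99963688,  0.01480792, -0.02087365],
       [ 0.98939818,  0.02440291,  0.1431633 , -0.48420992],
       [-0.14347267,  0.01142792,  0.9895883 , -1.08848461],
       [ 0.        ,  0.        ,  0.        ,  1.        ]])}
```

View pics/scene0.png

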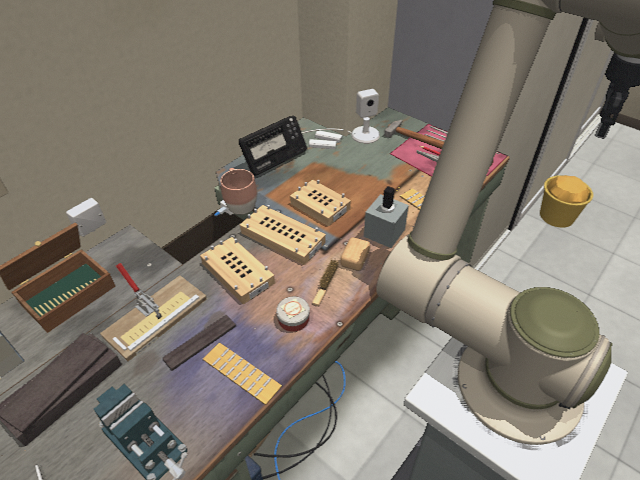

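View pics/top0.png

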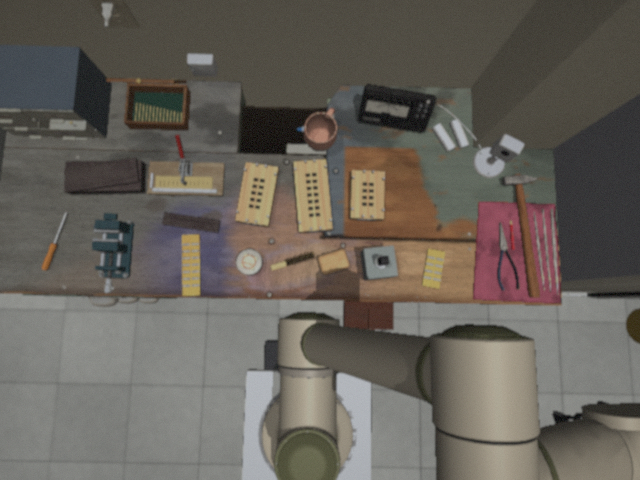

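Top view: blocks mid (257,194), long (312,196) and short (367,195); plates at (191,265) and (433,268); holder at (380,263), tin (249,262), brush (292,262), sanding block (333,260) and offcut (192,222). Next I measure them.

```bash
cat > h.py <<'E'
import numpy as np, cv2
from rig import readout, eyes, env
def cast(n,px,z):
    m=eyes.camera_model(n);K=m["mtx"];V=m["view"]
    px=np.atleast_2d(np.asarray(px,float))
    d=np.c_[px,np.ones(len(px))]@np.linalg.inv(K).T*[1,-1,-1]
    d=d@V[:3,:3]; c=-V[:3,:3].T@V[:3,3]
    return c+d*((z-c[2])/d[:,2])[:,None]
def proj(n,P):
    m=eyes.camera_model(n);K=m["mtx"];V=m["view"]
    p=np.atleast_2d(P)@V[:3,:3].T+V[:3,3]; p=p*[1,-1,-1]
    p=p@K.T; return p[:,:2]/p[:,2:]
def rect(pts):  # world xy points -> centre,size,angle of long axis deg
    (c,s,a)=cv2.minAreaRect((pts[:,:2]*1000).astype(np.float32))
    if s[0]<s[1]: s=s[::-1];a+=90
    return np.round(c,1),np.round(s,1),round((a+90)%180-90,2)
def blob(n,im,lo,hi,seed,z,r=70,k=5):
    hsv=cv2.cvtColor(im,cv2.COLOR_RGB2HSV); m=cv2.inRange(hsv,lo,hi)
    w=np.zeros_like(m);cv2.circle(w,seed,r,255,-1);m&=w
    m=cv2.morphologyEx(m,cv2.MORPH_CLOSE,np.ones((k,k)))
    nl,lab=cv2.connectedComponents(m)
    ys,xs=np.mgrid[-4:5,-4:5]; l=lab[seed[1]+ys,seed[0]+xs]; l=l[l>0]
    l=np.bincount(l).argmax()
    cs,_=cv2.findContours((lab==l).astype(np.uint8),cv2.RETR_EXTERNAL,cv2.CHAIN_APPROX_NONE)
    c=max(cs,key=cv2.contourArea)[:,0]
    return c,cast(n,c,z)
E
python3 - <<'E'
from h import *
im=eyes.get_image("top"); hsv=cv2.cvtColor(im,cv2.COLOR_RGB2HSV)
for p in [(191,265),(186,250),(433,268),(250,170),(246,200),(299,190),(312,170),(355,190),(240,250),(333,260),(380,275),(170,270),(450,262)]: print(p,hsv[p[1],p[0]])
a=cv2.resize(im[150:310,150:310],None,fx=3.7,fy=3.7,interpolation=cv2.INTER_CUBIC)
b=cv2.resize(im[150:310,310:470],None,fx=3.7,fy=3.7,interpolation=cv2.INTER_CUBIC)
o=cv2.resize(np.hstack([im[150:310,150:470]]),None,fx=2.5,fy=2.5,interpolation=cv2.INTER_CUBIC)
cv2.imwrite("pics/c1.png",np.clip(o[:,:,::-1]*1.5,0,255).astype(np.uint8))
for q in [(191,265),(380,263),(433,268),(249,262),(333,260),(292,262),(192,222)]: print(q,cast("top",q,0)[0].round(3))
E
```

```text
(191, 265) [ 21  93 167]
(186, 250) [ 20  58 157]
(433, 268) [ 24 123 178]
(250, 170) [ 20  89 175]
(246, 200) [ 18  94 176]
(299, 190) [ 19  92 177]
(312, 170) [ 19  91 176]
(355, 190) [ 22  88 174]
(240, 250) [ 12  75 129]
(333, 260) [ 19  98 177]
(380, 275) [ 90  11 139]
(170, 270) [135  29 106]
(450, 262) [ 16 106 149]
(191, 265) [0.413 0.315 0.   ]
(380, 263) [ 0.43  -0.182  0.   ]
(433, 268) [ 0.42  -0.322  0.   ]
(249, 262) [0.425 0.163 0.   ]
(333, 260) [ 0.435 -0.058  0.   ]
(292, 262) [0.427 0.05  0.   ]
(192, 222) [0.528 0.319 0.   ]
```

View pics/c1.png

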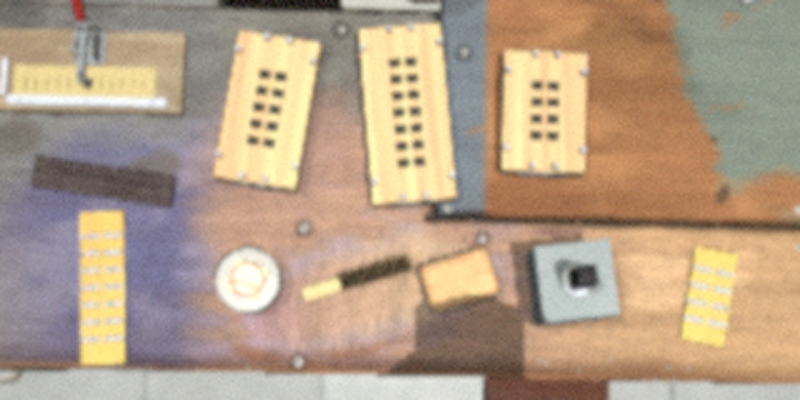

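The crop shows one long plate (crop 102,287), a short one (710,296), three blocks and the stylus grip at about (583,275).

```bash
cat >> h.py <<'E'
def avg(n,k=4): return np.mean([eyes.get_image(n) for _ in range(k)],axis=0).astype(np.uint8)
def chambers(im,seed,z,r=38):
    g=cv2.cvtColor(im,cv2.COLOR_RGB2GRAY); g=cv2.resize(g,None,fx=4,fy=4,interpolation=cv2.INTER_CUBIC)
    m=(g<105).astype(np.uint8); n,_,st,ce=cv2.connectedComponentsWithStats(m)
    ce=(ce+.5)/4-.5
    ok=(np.hypot(*(ce-seed).T)<r)&(st[:,4]>100)&(st[:,4]<900)
    P=cast("top",ce[ok],z)[:,:2]*1000; return P
E
python3 - <<'E'
from h import *
im=avg("top")
b=((16,70,150),(32,255,255))
for nm,s,z in [("mid",(257,175),.03),("long",(305,196),.03),("short",(367,175),.03)]:
    c,P=blob("top",im,*b,s,z,k=7); print(nm,rect(P))
    s2={"mid":(260,194),"long":(312,196),"short":(367,195)}[nm]
    C=chambers(im,np.array(s2),.03); print(len(C),C.mean(0).round(1),rect(C/1000) if len(C)>3 else 0)
for s in [(187,245),(433,262)]:
    c,P=blob("top",im,*b,s,.005,k=7); print(s,rect(P))
# stylus grip top (z=.138), holder top
hsv=cv2.cvtColor(im,cv2.COLOR_RGB2HSV)
c,P=blob("top",im,(0,0,0),(180,255,60),(383,260),.138,r=15,k=3);print("grip",rect(P))
c,P=blob("top",im,(75,0,90),(110,60,255),(370,270),.08,r=40,k=7);print("holder",rect(P))
E
```

```text
mid (array([603.8, 147.8]), array([156.6,  85.7]), -7.58)
10 [603.9 148.1] (array([603.9, 148.1]), array([72. , 17.3]), -7.68)
long (array([603.8,   1. ]), array([186. ,  85.9]), 6.26)
14 [604.    1.3] (array([604. ,   1.3]), array([108. ,  17.5]), 6.23)
short (array([ 608.4, -143.6]), array([128.3,  85.3]), -1.26)
8 [ 609.3 -143.7] (array([ 609.4, -143.7]), array([54.2, 17.3]), -0.99)
(187, 245) (array([414.1, 314.6]), array([157.5,  44.2]), 3.79)
(433, 262) (array([ 418.8, -329.9]), array([193.6, 130.5]), 88.66)
grip (array([ 423.3, -165.5]), array([21.3, 16.3]), -88.62)
holder (array([ 424.9, -167.7]), array([73.1, 72.7]), 8.41)
```

Run:
```python
from h import *
im=avg("top")
hsv=cv2.cvtColor(im,cv2.COLOR_RGB2HSV)
print(hsv[262:266,418:450:2,0].tolist(),hsv[262,418:450:2,1:].tolist())
for lo in [(20,60,150),(21,40,155)]:
    try:
        c,P=blob("top",im,lo,(34,255,255),(433,262),.005,r=32,k=5); print(rect(P))
    except Exception as e: print(e)
s=eyes.get_image("scene")
cv2.imwrite("pics/s1.png",cv2.resize(s[160:280,300:460],None,fx=5,fy=5,interpolation=cv2.INTER_CUBIC)[:,:,::-1])
```

```text
[[16, 16, 15, 16, 21, 23, 23, 24, 24, 23, 23, 23, 23, 17, 16, 16], [16, 16, 15, 16, 21, 22, 22, 23, 23, 22, 23, 23, 23, 17, 16, 16], [16, 16, 16, 17, 21, 23, 23, 22, 23, 22, 22, 22, 23, 17, 16, 15], [16, 16, 15, 17, 22, 22, 22, 23, 23, 20, 22, 22, 21, 16, 16, 15]] [[97, 158], [98, 156], [98, 156], [97, 144], [85, 150], [82, 165], [98, 169], [110, 171], [123, 174], [125, 174], [127, 175], [124, 175], [117, 174], [100, 164], [96, 159], [95, 155]]
(array([ 419.4, -322.6]), array([100.9,  46.3]), -9.9)
(array([ 419.4, -322.1]), array([100.,  45.]), -10.19)
```

View pics/s1.png

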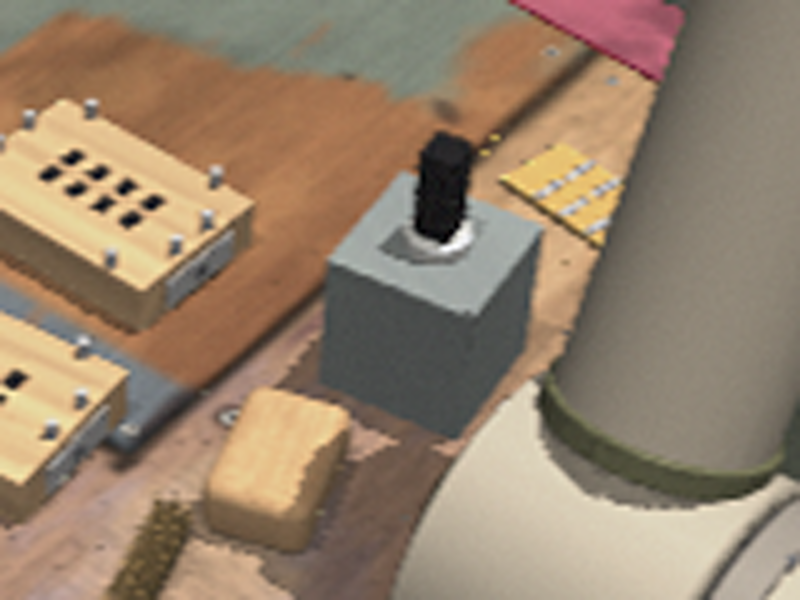

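The scene crop shows the holder upright at about (430,300), the stylus grip standing in it and the short plate partly behind the arm. Only the long and short plates are present. I'll add a move-planning helper next.

```bash
cat >> h.py <<'E'
def plan(x,y,z,phi):
    "mm,deg target -> remaining rz turn, then the shift in tool axes after the turn"
    s=readout.observe();R=s["tool_rot"];p=s["position"]*1000
    f=np.degrees(np.arctan2(R[1,0],R[0,0])); a=np.radians(phi); d=np.array([x,y,z])-p
    print("t",round(s["time_s"],2),"p",p.round(1),"phi",round(f,2),"w",round(s["grip_width"]*1000,1),"tilt",(R[:2,2]*57.3).round(2),"F",s["ft_force"].round(1))
    print(" rz",round(f-phi,2),"shift",np.round([np.cos(a)*d[0]+np.sin(a)*d[1],np.sin(a)*d[0]-np.cos(a)*d[1],-d[2]],1))
E
python3 -c "
from h import *
plan(419.4,-322.4,80,-10)"
```

```text
t 0.6 p [ 122.  -536.3  248.3] phi 12.82 w 85.5 tilt [-0.  0.] F [-0.3 -1.   0.4]
 rz 22.82 shift [ 255.7 -262.2  168.3]
```

>>> {"api": "arm_command", "payload": {
  "rows": "0.3 0 0 0 0 0 5.7; 0.3 0 0 0 0 0 5.7; 0.3 0 0 0 0 0 5.7; 0.3 0 0 0 0 0 5.7; 0.3 21 -22 14 0 0 0",
  "squeeze": 40
}}

```text
time_s: 1.02
position: [0.1442, -0.5212, 0.2359]
tool_rot: [[0.983, -0.182, -0.001], [-0.182, -0.983, -0.006], [0.0, 0.006, -1.0]]
ft_force: [-0.3, 0.3, -0.7]
grip_width: 0.0599
```

>>> {"api": "arm_command", "payload": {
  "rows": "0.3 21 -22 14 0 0 0; 0.3 21 -22 14 0 0 0; 0.3 21 -22 14 0 0 0; 0.3 21 -22 14 0 0 0; 0.3 21 -22 14 0 0 0"
}}

```text
time_s: 1.43
position: [0.27, -0.4271, 0.1639]
tool_rot: [[0.985, -0.173, 0.0], [-0.173, -0.985, -0.001], [0.0, 0.0, -1.0]]
ft_force: [0.5, -0.7, -0.5]
grip_width: 0.0597
```

>>> {"api": "arm_command", "payload": {
  "rows": "0.3 21 -22 14 0 0 0; 0.3 21 -22 14 0 0 0; 0.3 21 -22 14 0 0 0; 0.3 21 -22 14 0 0 0; 0.3 21 -22 14 0 0 0"
}}

```text
time_s: 1.85
position: [0.3926, -0.337, 0.0938]
tool_rot: [[0.985, -0.173, 0.0], [-0.173, -0.985, -0.0], [0.0, 0.0, -1.0]]
ft_force: [-0.2, -0.9, 0.1]
grip_width: 0.0598
```

>>> {"api": "arm_command", "payload": {
  "rows": "0.3 4 2 0 0 0 0; 0.3 0 0 0 0 0 0; 0.3 0 0 0 0 0 0; 0.3 0 0 0 0 0 0"
}}

```text
time_s: 2.18
position: [0.3946, -0.3414, 0.0948]
tool_rot: [[0.985, -0.174, 0.0], [-0.174, -0.985, -0.001], [0.001, 0.001, -1.0]]
ft_force: [-0.9, 0.2, -0.4]
grip_width: 0.0597
```

```bash
python3 -c "
from h import *
plan(419.4,-322.4,40,-10)
cv2.imwrite('pics/t2.png',cv2.resize(eyes.get_image('top')[200:330,300:480],None,fx=4,fy=4)[:,:,::-1])
plan(419.4,-322.4,17,-10)"
```

```text
t 2.18 p [ 394.6 -341.4   94.8] phi -10.04 w 59.7 tilt [ 0.02 -0.05] F [-0.9  0.2 -0.4]
 rz -0.04 shift [ 21.2 -23.1  54.8]
t 2.23 p [ 394.5 -341.5   94.8] phi -10.06 w 59.8 tilt [ 0.03 -0.05] F [0.3 0.9 1.7]
 rz -0.06 shift [ 21.2 -23.1  77.8]
```

>>> {"api": "arm_command", "payload": {
  "rows": "0.3 21 -23 30 0 0 0; 0.3 0 0 28 0 0 0; 0.3 0 0 10 0 0 0; 0.3 0 0 5 0 0 0; 0.3 0 0 2 0 0 0"
}}

```text
time_s: 2.65
position: [0.4183, -0.323, 0.0205]
tool_rot: [[0.985, -0.174, -0.0], [-0.174, -0.985, 0.0], [-0.0, -0.0, -1.0]]
ft_force: [-0.6, -0.8, 0.1]
grip_width: 0.0597
```

>>> {"api": "arm_command", "payload": {
  "rows": "0.3 0 0 1 0 0 0; 0.3 0 0 1 0 0 0; 0.3 0 0 0 0 0 0"
}}

```text
time_s: 2.9
position: [0.4189, -0.3229, 0.0193]
tool_rot: [[0.985, -0.174, 0.001], [-0.174, -0.985, -0.001], [0.001, 0.001, -1.0]]
ft_force: [0.3, -0.2, 0.5]
grip_width: 0.0599
```

>>> {"api": "arm_command", "payload": {
  "rows": "0.3 0 0 1 0 0 0; 0.3 0 0 1 0 0 0; 0.3 0 0 0 0 0 0; 0.3 0 0 0 0 0 0"
}}

```text
time_s: 3.23
position: [0.4189, -0.3223, 0.0165]
tool_rot: [[0.985, -0.173, 0.0], [-0.173, -0.985, -0.0], [0.0, 0.0, -1.0]]
ft_force: [-0.1, 0.9, 0.4]
grip_width: 0.0597
```

>>> {"api": "arm_command", "payload": {
  "rows": "0.3 0 0 1 0 0 0; 0.3 0 0 1 0 0 0; 0.3 0 0 0 0 0 0; 0.3 0 0 0 0 0 0"
}}

```text
time_s: 3.57
position: [0.4188, -0.3223, 0.0143]
tool_rot: [[0.985, -0.173, -0.0], [-0.173, -0.985, 0.0], [-0.0, -0.0, -1.0]]
ft_force: [-0.4, 0.5, -0.6]
grip_width: 0.0599
```

>>> {"api": "arm_command", "payload": {
  "rows": "0.3 0 0 1 0 0 0; 0.3 0 0 1 0 0 0; 0.3 0 0 0 0 0 0; 0.3 0 0 0 0 0 0"
}}

```text
time_s: 3.9
position: [0.4188, -0.3223, 0.0123]
tool_rot: [[0.985, -0.173, -0.0], [-0.173, -0.985, 0.0], [-0.0, -0.0, -1.0]]
ft_force: [-0.5, 0.4, -0.1]
grip_width: 0.0598
```

>>> {"api": "arm_command", "payload": {
  "rows": "0.3 0 0 -3 0 0 0; 0.5 0 0 0 0 0 0; 0.6 0 0 0 0 0 0; 0.6 0 0 0 0 0 0; 0.6 0 0 0 0 0 0",
  "squeeze": 40
}}

```text
time_s: 4.32
position: [0.419, -0.3225, 0.0161]
tool_rot: [[0.985, -0.173, 0.001], [-0.173, -0.985, -0.001], [0.001, 0.001, -1.0]]
ft_force: [-0.6, 0.4, 7.2]
grip_width: 0.0444
```

>>> {"api": "arm_command", "payload": {
  "rows": "0.6 0 0 0 0 0 0; 0.6 0 0 0 0 0 0; 0.6 0 0 0 0 0 0"
}}

```text
time_s: 4.57
position: [0.419, -0.3224, 0.0161]
tool_rot: [[0.985, -0.173, 0.001], [-0.173, -0.985, -0.001], [0.001, 0.001, -1.0]]
ft_force: [-1.3, 1.0, 6.1]
grip_width: 0.0439
```

>>> {"api": "arm_command", "payload": {
  "rows": "0.8 0 0 -2 0 0 0; 0.8 0 0 -10 0 0 0; 0.8 0 0 -25 0 0 0; 0.8 0 0 -30 0 0 0; 0.8 0 0 0 0 0 0"
}}

```text
time_s: 4.98
position: [0.4203, -0.3239, 0.0875]
tool_rot: [[0.985, -0.173, 0.005], [-0.173, -0.985, -0.006], [0.006, 0.005, -1.0]]
ft_force: [0.7, 0.0, -0.7]
grip_width: 0.0441
```

>>> {"api": "arm_command", "payload": {
  "rows": "0.8 0 0 0 0 0 0; 0.8 0 0 0 0 0 0; 0.8 0 0 0 0 0 0"
}}

```text
time_s: 5.23
position: [0.4184, -0.3218, 0.0816]
tool_rot: [[0.985, -0.173, -0.001], [-0.173, -0.985, 0.002], [-0.002, -0.001, -1.0]]
ft_force: [-0.6, 0.4, -2.2]
grip_width: 0.0445
```

```bash
python3 -c "
from h import *
im=eyes.get_image('scene'); u=proj('scene',[.42,-.322,.06])[0].astype(int);print(u)
t=eyes.get_image('top'); v=proj('top',[.42,-.322,.06])[0].astype(int);print(v)
f=lambda i,u:cv2.resize(i[max(u[1]-60,0):u[1]+60,u[0]-65:u[0]+65],(390,360),interpolation=cv2.INTER_CUBIC)
cv2.imwrite('pics/g1.png',np.hstack([f(im,u),f(t,v)])[:,:,::-1])
plan(609.2,-143.7,110,-1.1)"
```

```text
[423 184]
[439 266]
t 5.33 p [ 418.5 -322.    81.5] phi -9.98 w 44.3 tilt [-0.07  0.09] F [-1.2 -0.7 -1.5]
 rz -8.88 shift [ 187.2 -181.9  -28.5]
```

View pics/g1.png

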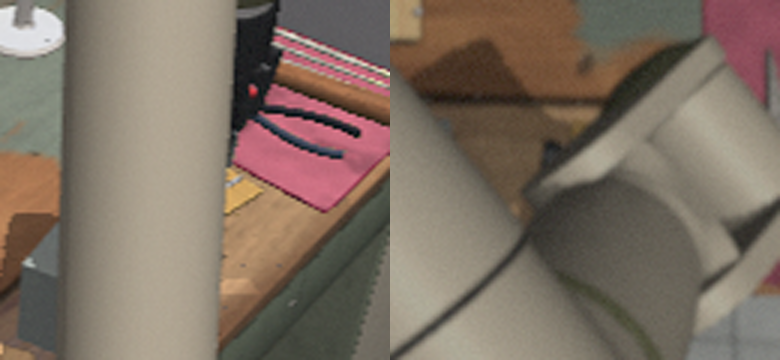

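```bash
python3 -c "
from h import *
a=np.radians(-10);c=np.array([419,-322.])
for z in (5,70):
  print(z,[proj('scene',np.r_[(c+[np.cos(a)*sx*50-np.sin(a)*sy*23,np.sin(a)*sx*50+np.cos(a)*sy*23])/1000,z/1000])[0].round(0).tolist() for sx,sy in((1,1),(1,-1),(-1,-1),(-1,1))])
"
```

```text
5 [[401.0, 196.0], [413.0, 189.0], [442.0, 208.0], [430.0, 215.0]]
70 [[404.0, 176.0], [416.0, 169.0], [446.0, 188.0], [434.0, 196.0]]
```

>>> {"api": "arm_command", "payload": {
  "rows": "0.8 0 0 -14 0 0 -4.4; 0.8 0 0 -14 0 0 -4.5; 0.8 26 -25 0 0 0 0; 0.8 26 -25 0 0 0 0; 0.8 26 -25 0 0 0 0"
}}

```text
time_s: 5.75
position: [0.4988, -0.248, 0.11]
tool_rot: [[1.0, -0.02, -0.001], [-0.02, -1.0, 0.001], [-0.001, -0.001, -1.0]]
ft_force: [0.6, -0.9, -1.2]
grip_width: 0.0439
```

>>> {"api": "arm_command", "payload": {
  "rows": "0.8 26 -25 0 0 0 0; 0.8 26 -25 0 0 0 0; 0.8 26 -25 0 0 0 0; 0.8 20 -22 0 0 0 0; 0.8 0 0 0 0 0 0"
}}

```text
time_s: 6.17
position: [0.6007, -0.1495, 0.1093]
tool_rot: [[1.0, -0.014, 0.0], [-0.014, -1.0, 0.001], [0.0, -0.001, -1.0]]
ft_force: [-0.8, 0.5, -1.7]
grip_width: 0.0439
```

>>> {"api": "arm_command", "payload": {
  "rows": "0.8 0 0 0 0 0 0; 0.8 0 0 0 0 0 0; 0.8 0 0 0 0 0 0; 0.8 0 0 0 0 0 0"
}}

```text
time_s: 6.5
position: [0.5975, -0.1546, 0.1103]
tool_rot: [[1.0, -0.02, -0.0], [-0.02, -1.0, 0.0], [-0.0, -0.0, -1.0]]
ft_force: [-0.2, 0.7, -2.0]
grip_width: 0.0441
```

```bash
python3 -c "
from h import *
plan(609.2,-143.7,60,-1.1)
im=eyes.get_image('scene');t=eyes.get_image('top')
f=lambda i,u:cv2.resize(i[max(u[1]-60,0):u[1]+60,u[0]-65:u[0]+65],(390,360),interpolation=cv2.INTER_CUBIC)
u=proj('scene',[.609,-.144,.06])[0].astype(int);v=proj('top',[.609,-.144,.06])[0].astype(int);print(u,v)
cv2.imwrite('pics/g2.png',np.hstack([f(im,u),f(t,v)])[:,:,::-1])
"
```

```text
t 6.5 p [ 597.5 -154.6  110.3] phi -1.17 w 44.1 tilt [-0.03  0.01] F [-0.2  0.7 -2. ]
 rz -0.07 shift [ 11.5 -11.1  50.3]
[320 188] [369 190]
```

View pics/g2.png

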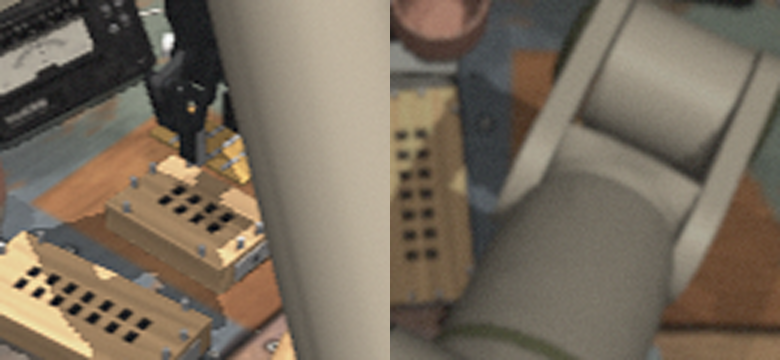

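The view shows the plate held level in the fingers above block_short, with the block clear below it.

>>> {"api": "arm_command", "payload": {
  "rows": "0.8 12 -11 20 0 0 0; 0.8 0 0 20 0 0 0; 0.8 0 0 10 0 0 0; 0.8 0 0 6 0 0 0; 0.8 0 0 0 0 0 0"
}}

```text
time_s: 7.02
position: [0.6096, -0.1431, 0.0534]
tool_rot: [[1.0, -0.019, -0.002], [-0.019, -1.0, 0.001], [-0.002, -0.001, -1.0]]
ft_force: [0.6, -0.1, -1.3]
grip_width: 0.0441
```

>>> {"api": "arm_command", "payload": {
  "rows": "0.8 0 0 1 0 0 0; 0.8 0 0 1 0 0 0; 0.8 0 0 1 0 0 0; 0.8 0 0 1 0 0 0; 0.8 0 0 0 0 0 0"
}}

```text
time_s: 7.43
position: [0.6103, -0.1429, 0.0506]
tool_rot: [[1.0, -0.019, 0.0], [-0.019, -1.0, -0.0], [0.0, 0.0, -1.0]]
ft_force: [-0.1, 0.2, -0.9]
grip_width: 0.0442
```

>>> {"api": "arm_command", "payload": {
  "rows": "0.8 0 0 0 0 0 0; 0.8 0 0 0 0 0 0; 0.8 0 0 0 0 0 0"
}}

```text
time_s: 7.68
position: [0.6103, -0.1429, 0.0505]
tool_rot: [[1.0, -0.019, 0.0], [-0.019, -1.0, -0.0], [0.0, 0.0, -1.0]]
ft_force: [-0.4, -0.5, -1.1]
grip_width: 0.0437
```

```bash
python3 -c "
from h import *
plan(609.2,-143.7,46.1,-1.1)"
```

```text
t 7.68 p [ 610.3 -142.9   50.5] phi -1.08 w 43.7 tilt [ 0.01 -0.  ] F [-0.4 -0.5 -1.1]
 rz 0.02 shift [-1.1  0.9  4.4]
```

>>> {"api": "arm_command", "payload": {
  "rows": "0.8 -1.1 0.8 1 0 0 0; 0.8 0 0 1 0 0 0; 0.8 0 0 1 0 0 0; 0.8 0 0 0.5 0 0 0; 0.8 0 0 0 0 0 0"
}}

```text
time_s: 8.1
position: [0.6091, -0.1436, 0.0467]
tool_rot: [[1.0, -0.019, -0.0], [-0.019, -1.0, 0.0], [-0.0, -0.0, -1.0]]
ft_force: [0.6, -0.5, -1.8]
grip_width: 0.0439
```

>>> {"api": "arm_command", "payload": {
  "rows": "0.8 0 0 0.5 0 0 0; 0.8 0 0 0 0 0 0; 0.8 0 0 0 0 0 0"
}}

```text
time_s: 8.35
position: [0.6092, -0.1436, 0.0464]
tool_rot: [[1.0, -0.019, -0.0], [-0.019, -1.0, -0.0], [-0.0, 0.0, -1.0]]
ft_force: [0.3, 0.3, -1.0]
grip_width: 0.044
```

>>> {"api": "arm_command", "payload": {
  "rows": "0.8 0 0 0.5 0 0 0; 0.8 0 0 0 0 0 0; 0.8 0 0 0 0 0 0"
}}

```text
time_s: 8.6
position: [0.6092, -0.1437, 0.0462]
tool_rot: [[1.0, -0.019, 0.0], [-0.019, -1.0, -0.0], [0.0, 0.0, -1.0]]
ft_force: [-1.4, 0.9, 3.2]
grip_width: 0.0441
```

>>> {"api": "arm_command", "payload": {
  "rows": "0.45 0 0 0 0 0 0; 0.4 0 0 0 0 0 0; 0.3 0 0 0 0 0 0; 0.3 0 0 0 0 0 0; 0.3 0 0 -5 0 0 0"
}}

```text
time_s: 9.02
position: [0.6087, -0.1435, 0.0502]
tool_rot: [[1.0, -0.019, -0.002], [-0.019, -1.0, 0.001], [-0.002, -0.001, -1.0]]
ft_force: [0.8, -0.3, 0.1]
grip_width: 0.0595
```

>>> {"api": "arm_command", "payload": {
  "rows": "0.3 0 0 -15 0 0 0; 0.3 0 0 -30 0 0 0; 0.3 0 0 -35 0 0 0; 0.3 -20 -20 -20 0 0 0; 0.3 -20 -30 0 0 0 0"
}}

```text
time_s: 9.43
position: [0.5718, -0.0948, 0.1556]
tool_rot: [[1.0, -0.021, 0.009], [-0.021, -1.0, -0.004], [0.009, 0.004, -1.0]]
ft_force: [1.3, 0.9, 0.7]
grip_width: 0.0594
```

```bash
python3 -c "
from h import *
plan(414.1,314.6,160,3.8)"
```

```text
t 9.43 p [571.8 -94.8 155.6] phi -1.22 w 59.4 tilt [ 0.51 -0.22] F [1.3 0.9 0.7]
 rz -5.02 shift [-130.2 -419.    -4.4]
```

>>> {"api": "arm_command", "payload": {
  "rows": "0.3 0 0 0 0 0 -5; 0.3 -11 -35 0 0 0 0; 0.3 -11 -35 0 0 0 0; 0.3 -11 -35 0 0 0 0; 0.3 -11 -35 0 0 0 0"
}}

```text
time_s: 9.85
position: [0.5158, 0.045, 0.1514]
tool_rot: [[0.998, 0.068, 0.001], [0.068, -0.998, -0.0], [0.001, 0.0, -1.0]]
ft_force: [0.9, 0.6, 1.3]
grip_width: 0.0601
```

>>> {"api": "arm_command", "payload": {
  "rows": "0.3 -11 -35 0 0 0 0; 0.3 -11 -35 0 0 0 0; 0.3 -11 -35 0 0 0 0; 0.3 -11 -35 0 0 0 0; 0.3 -11 -35 0 0 0 0"
}}

```text
time_s: 10.27
position: [0.4489, 0.2161, 0.1515]
tool_rot: [[0.998, 0.068, 0.001], [0.068, -0.998, 0.0], [0.001, -0.0, -1.0]]
ft_force: [0.1, -0.0, 0.5]
grip_width: 0.06
```

>>> {"api": "arm_command", "payload": {
  "rows": "0.3 -11 -35 0 0 0 0; 0.3 -11 -35 0 0 0 0; 0.3 0 0 30 0 0 0; 0.3 0 0 30 0 0 0; 0.3 0 0 0 0 0 0"
}}

```text
time_s: 10.68
position: [0.4206, 0.2827, 0.0873]
tool_rot: [[0.998, 0.07, -0.007], [0.07, -0.998, -0.003], [-0.007, 0.002, -1.0]]
ft_force: [-1.2, -1.3, -1.6]
grip_width: 0.0599
```

>>> {"api": "arm_command", "payload": {
  "rows": "0.3 0 0 0 0 0 0; 0.3 0 0 0 0 0 0; 0.3 0 0 0 0 0 0"
}}

```text
time_s: 10.93
position: [0.4241, 0.2829, 0.0926]
tool_rot: [[0.998, 0.068, 0.003], [0.068, -0.998, 0.001], [0.003, -0.001, -1.0]]
ft_force: [-0.4, 0.8, -0.1]
grip_width: 0.0596
```

```bash
python3 -c "
from h import *
plan(414.1,314.6,12.5,3.8)
im=avg('top',3); cv2.imwrite('pics/t3.png',cv2.resize(im[140:310,140:460],(800,425),interpolation=cv2.INTER_CUBIC)[:,:,::-1])
try:
  for k in (3,5):print(rect(blob('top',im,(20,45,130),(34,255,255),(367,190),.035,r=38,k=k)[1]))
except Exception as e:print(e)
"
```

```text
t 10.93 p [424.1 282.9  92.6] phi 3.88 w 59.6 tilt [0.16 0.06] F [-0.4  0.8 -0.1]
 rz 0.08 shift [ -7.8 -32.3  80.1]
(array([ 606.5, -132.7]), array([125.4,  65.6]), 0.15)
(array([ 606.3, -132.7]), array([125.7,  65.6]), 0.15)
```

View pics/t3.png

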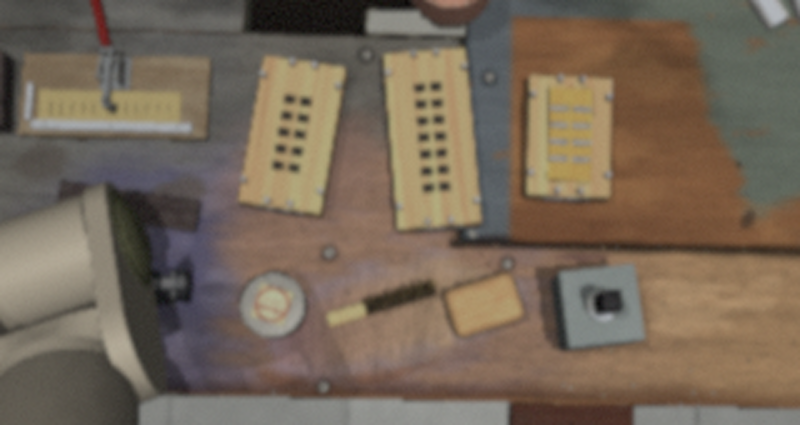

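Short plate appears on its block: crop x 547–592 against block 527–613, y about 80–183 against block 75–197. I'll measure the lengthwise centring from a profile.

```bash
cat >> h.py <<'E'
def warp(n,im,c,ang,z,L,W,s=2):
    "rectified patch: columns along block x (left=near), rows from left(+y) down; s px/mm"
    a=np.radians(ang);u=np.array([np.cos(a),np.sin(a)]);v=np.array([-u[1],u[0]])
    q=[(-L,W),(L,W),(L,-W),(-L,-W)]
    src=proj(n,[np.r_[(np.array(c)+u*x+v*y)/1000,z] for x,y in q]).astype(np.float32)
    dst=np.float32([(0,0),(2*L*s,0),(2*L*s,2*W*s),(0,2*W*s)])
    return cv2.warpPerspective(im,cv2.getPerspectiveTransform(src,dst),(2*L*s,2*W*s),flags=cv2.INTER_CUBIC)
E
python3 - <<'E'
from h import *
im=avg("top",6)
w=warp("top",im,(609.2,-143.7),-1.1,.035,70,48)
hs=cv2.cvtColor(w,cv2.COLOR_RGB2HSV)
cv2.imwrite("pics/w1.png",cv2.resize(w,None,fx=2.5,fy=2.5)[:,:,::-1])
print("along S",hs[70:122,::4,1].mean(0).astype(int).tolist()); print("H",hs[70:122,::4,0].mean(0).astype(int).tolist())
print("across S",hs[::2,100:180,1].mean(1).astype(int).tolist());print("H",hs[::2,100:180,0].mean(1).astype(int).tolist())
E
```

```text
along S [51, 57, 72, 79, 77, 73, 75, 80, 87, 96, 107, 120, 128, 130, 129, 129, 129, 130, 128, 118, 90, 60, 51, 70, 100, 123, 130, 130, 117, 89, 60, 50, 70, 101, 122, 130, 129, 117, 91, 62, 52, 71, 99, 120, 129, 128, 119, 94, 64, 54, 72, 100, 121, 129, 130, 129, 129, 129, 127, 121, 111, 101, 95, 88, 81, 75, 77, 91, 110, 123]
H [14, 17, 17, 18, 18, 18, 18, 19, 19, 19, 20, 20, 20, 20, 21, 20, 20, 21, 21, 20, 19, 19, 19, 19, 20, 20, 21, 21, 20, 20, 19, 19, 20, 20, 21, 21, 21, 20, 20, 20, 20, 20, 20, 21, 21, 21, 21, 20, 19, 19, 20, 20, 21, 21, 21, 21, 21, 21, 21, 20, 20, 19, 18, 18, 17, 16, 15, 14, 14, 13]
across S [114, 107, 99, 94, 92, 90, 90, 91, 91, 92, 92, 91, 90, 88, 87, 85, 84, 82, 81, 80, 80, 80, 82, 86, 91, 96, 101, 102, 102, 101, 98, 97, 95, 95, 94, 94, 94, 93, 93, 93, 94, 94, 97, 99, 104, 109, 113, 115, 115, 113, 109, 105, 99, 97, 95, 94, 94, 94, 95, 95, 96, 96, 96, 97, 97, 98, 98, 99, 99, 99, 99, 99, 98, 97, 97, 96, 95, 95, 95, 95, 94, 94, 94, 93, 94, 94, 94, 95, 96, 99, 102, 107, 113, 119, 125, 128]
H [14, 15, 16, 18, 19, 19, 19, 19, 19, 18, 18, 19, 19, 20, 21, 21, 22, 22, 23, 23, 23, 23, 23, 22, 22, 21, 20, 20, 19, 19, 20, 20, 20, 20, 20, 20, 20, 20, 20, 20, 20, 21, 21, 21, 21, 21, 21, 21, 21, 21, 20, 20, 20, 20, 20, 20, 20, 20, 20, 20, 20, 20, 20, 20, 20, 20, 21, 21, 20, 20, 19, 19, 18, 17, 17, 17, 17, 17, 17, 17, 18, 18, 18, 18, 18, 18, 18, 18, 17, 17, 16, 16, 15, 14, 13, 13]
```

View pics/w1.png

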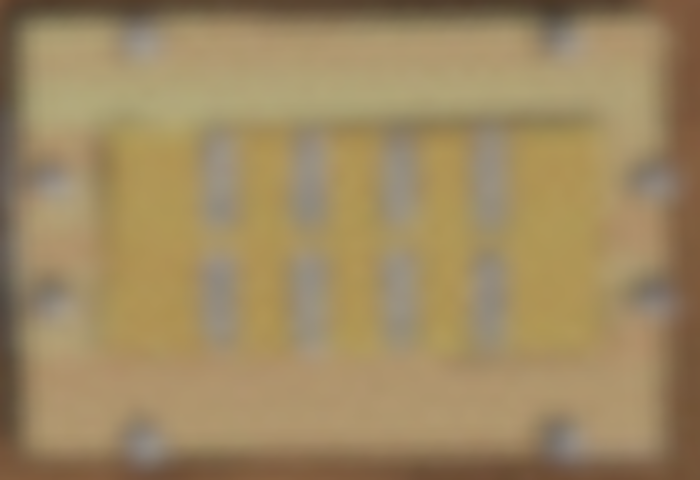

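The rectified view (5 px/mm) shows the short plate at x 108–600, y 122–355. Pins are symmetric about (351,240), so it is centred and square within about 1 mm. On to the long plate.

>>> {"api": "arm_command", "payload": {
  "rows": "0.3 -8 -32 10 0 0 0; 0.3 0 0 30 0 0 0; 0.3 0 0 20 0 0 0; 0.3 0 0 8 0 0 0; 0.3 0 0 4 0 0 0"
}}

```text
time_s: 11.8
position: [0.4125, 0.3141, 0.0179]
tool_rot: [[0.998, 0.068, -0.002], [0.068, -0.998, -0.001], [-0.002, 0.001, -1.0]]
ft_force: [-0.2, -0.2, 0.7]
grip_width: 0.0595
```

>>> {"api": "arm_command", "payload": {
  "rows": "0.3 0 0 2 0 0 0; 0.3 0 0 1 0 0 0; 0.3 0 0 0 0 0 0; 0.3 0 0 0 0 0 0"
}}

```text
time_s: 12.13
position: [0.4133, 0.3144, 0.0167]
tool_rot: [[0.998, 0.068, 0.001], [0.068, -0.998, 0.001], [0.001, -0.001, -1.0]]
ft_force: [1.0, 0.0, -0.5]
grip_width: 0.0597
```

```bash
python3 -c "
from h import *
plan(414.1,314.6,15.7,3.8)"
```

```text
t 12.13 p [413.3 314.4  16.7] phi 3.91 w 59.7 tilt [0.08 0.04] F [ 1.   0.  -0.5]
 rz 0.11 shift [ 0.8 -0.2  1. ]
```

>>> {"api": "arm_command", "payload": {
  "rows": "0.3 0.8 0 0.7 0 0 0; 0.3 0 0 0 0 0 0; 0.5 0 0 0 0 0 0; 0.8 0 0 0 0 0 0; 0.8 0 0 0 0 0 0",
  "squeeze": 50
}}

```text
time_s: 12.55
position: [0.4138, 0.3144, 0.0159]
tool_rot: [[0.998, 0.069, 0.001], [0.069, -0.998, 0.0], [0.001, -0.0, -1.0]]
ft_force: [-1.3, -1.8, 6.8]
grip_width: 0.0441
```

>>> {"api": "arm_command", "payload": {
  "rows": "0.8 0 0 0 0 0 0; 0.8 0 0 0 0 0 0; 0.8 0 0 0 0 0 0; 0.8 0 0 0 0 0 0"
}}

```text
time_s: 12.88
position: [0.4138, 0.3144, 0.0159]
tool_rot: [[0.998, 0.069, 0.001], [0.069, -0.998, 0.0], [0.001, -0.0, -1.0]]
ft_force: [-2.5, -1.6, 6.3]
grip_width: 0.0439
```

>>> {"api": "arm_command", "payload": {
  "rows": "0.8 0 0 -2 0 0 0; 0.8 0 0 -10 0 0 0; 0.8 0 0 -30 0 0 0; 0.8 0 0 -30 0 0 0; 0.8 0 0 -24 0 0 0"
}}

```text
time_s: 13.3
position: [0.4137, 0.3144, 0.1136]
tool_rot: [[0.998, 0.069, 0.001], [0.069, -0.998, 0.0], [0.001, -0.0, -1.0]]
ft_force: [0.2, -0.2, -2.0]
grip_width: 0.0438
```

>>> {"api": "arm_command", "payload": {
  "rows": "0.8 0 0 0 0 0 0; 0.8 0 0 0 0 0 0; 0.8 0 0 0 0 0 0"
}}

```text
time_s: 13.55
position: [0.4132, 0.3141, 0.1108]
tool_rot: [[0.998, 0.068, -0.001], [0.068, -0.998, -0.0], [-0.001, 0.0, -1.0]]
ft_force: [0.7, -0.3, -1.5]
grip_width: 0.0433
```

```bash
python3 -c "
from h import *
plan(604,1.2,60,6.25)
a=np.radians(3.9)
print(proj('scene',[[.414+.08*s*np.cos(a)-t*.023*np.sin(a),.3145+.08*s*np.sin(a)+t*.023*np.cos(a),.107] for s,t in((1,1),(1,-1),(-1,-1),(-1,1))]).round())
cv2.imwrite('pics/g3.png',cv2.resize(eyes.get_image('scene')[250:450,120:360],None,fx=2.5,fy=2.5)[:,:,::-1])"
```

```text
t 13.55 p [413.2 314.1 110.8] phi 3.92 w 43.3 tilt [-0.06 -0.02] F [ 0.7 -0.3 -1.5]
 rz -2.33 shift [155.6 331.8  50.8]
[[193. 329.]
 [212. 312.]
 [279. 356.]
 [261. 376.]]
```

View pics/g3.png

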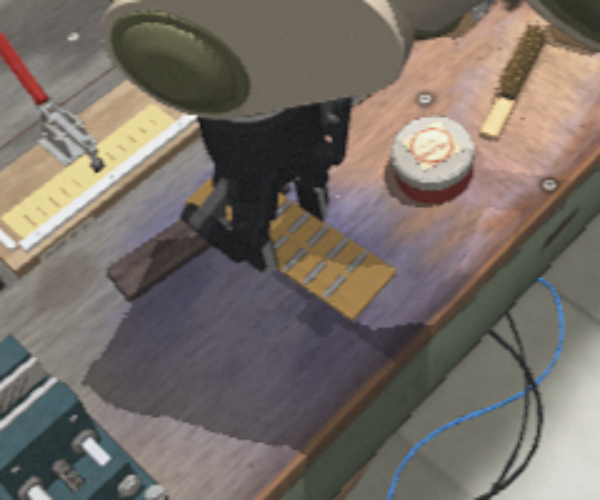

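The plate is held level, with its near corner at about (278,358), where it was predicted.

>>> {"api": "arm_command", "payload": {
  "rows": "0.8 0 0 0 0 0 -2.3; 0.8 15 33 0 0 0 0; 0.8 15 33 0 0 0 0; 0.8 15 33 0 0 0 0; 0.8 15 33 0 0 0 0"
}}

```text
time_s: 14.02
position: [0.4876, 0.1882, 0.11]
tool_rot: [[0.994, 0.109, -0.003], [0.109, -0.994, -0.0], [-0.003, 0.0, -1.0]]
ft_force: [0.1, 0.9, -0.8]
grip_width: 0.044
```

>>> {"api": "arm_command", "payload": {
  "rows": "0.8 15 33 0 0 0 0; 0.8 15 33 0 0 0 0; 0.8 15 33 0 0 0 0; 0.8 15 33 0 0 0 0; 0.8 15 33 0 0 0 0"
}}

```text
time_s: 14.43
position: [0.5802, 0.032, 0.1098]
tool_rot: [[0.994, 0.108, -0.003], [0.108, -0.994, 0.0], [-0.003, -0.001, -1.0]]
ft_force: [0.9, 0.6, -1.2]
grip_width: 0.0433
```

>>> {"api": "arm_command", "payload": {
  "rows": "0.8 20 35 0 0 0 0; 0.8 0 0 20 0 0 0; 0.8 0 0 20 0 0 0; 0.8 0 0 0 0 0 0; 0.8 0 0 0 0 0 0"
}}

```text
time_s: 14.85
position: [0.6028, 0.0013, 0.0697]
tool_rot: [[0.994, 0.108, -0.004], [0.108, -0.994, 0.001], [-0.004, -0.001, -1.0]]
ft_force: [-0.6, -0.7, -0.3]
grip_width: 0.0443
```

>>> {"api": "arm_command", "payload": {
  "rows": "0.8 0 0 0 0 0 0; 0.8 0 0 0 0 0 0; 0.8 0 0 0 0 0 0"
}}

```text
time_s: 15.1
position: [0.6041, 0.0014, 0.0723]
tool_rot: [[0.994, 0.109, 0.002], [0.109, -0.994, -0.0], [0.002, 0.001, -1.0]]
ft_force: [0.1, -0.1, -0.6]
grip_width: 0.0434
```

```bash
python3 -c "
from h import *
plan(603.8,1.2,50,6.25)"
```

```text
t 15.1 p [604.1   1.4  72.3] phi 6.26 w 43.4 tilt [ 0.09 -0.02] F [ 0.1 -0.1 -0.6]
 rz 0.01 shift [-0.3  0.2 22.3]
```

>>> {"api": "arm_command", "payload": {
  "rows": "0.8 -0.5 0.2 10 0 0 0; 0.8 0 0 8 0 0 0; 0.8 0 0 4 0 0 0; 0.8 0 0 1 0 0 0; 0.8 0 0 1 0 0 0"
}}

```text
time_s: 15.52
position: [0.6031, 0.0009, 0.0467]
tool_rot: [[0.994, 0.108, -0.001], [0.108, -0.994, 0.0], [-0.001, -0.0, -1.0]]
ft_force: [0.4, 0.7, -2.0]
grip_width: 0.0436
```

>>> {"api": "arm_command", "payload": {
  "rows": "0.8 0 0 1 0 0 0; 0.8 0 0 0.5 0 0 0; 0.8 0 0 0 0 0 0; 0.8 0 0 0 0 0 0"
}}

```text
time_s: 15.85
position: [0.6034, 0.0009, 0.046]
tool_rot: [[0.994, 0.108, 0.0], [0.108, -0.994, -0.0], [0.0, 0.0, -1.0]]
ft_force: [0.5, -0.4, 1.0]
grip_width: 0.0438
```

>>> {"api": "arm_command", "payload": {
  "rows": "0.8 0 0 0.5 0 0 0; 0.8 0 0 0 0 0 0; 0.8 0 0 0 0 0 0"
}}

```text
time_s: 16.1
position: [0.6034, 0.0009, 0.0459]
tool_rot: [[0.994, 0.108, 0.001], [0.108, -0.994, -0.0], [0.001, 0.0, -1.0]]
ft_force: [-2.2, -0.4, 5.6]
grip_width: 0.0438
```

```bash
python3 -c "
from h import *
plan(603.8,1.2,46.1,6.25)"
```

```text
t 16.1 p [603.4   0.9  45.9] phi 6.22 w 43.8 tilt [ 0.04 -0.01] F [-2.2 -0.4  5.6]
 rz -0.03 shift [ 0.4 -0.3 -0.2]
```

>>> {"api": "arm_command", "payload": {
  "rows": "0.45 0 0 0 0 0 0; 0.4 0 0 0 0 0 0; 0.3 0 0 0 0 0 0; 0.3 0 0 0 0 0 0; 0.3 0 0 -5 0 0 0"
}}

```text
time_s: 16.52
position: [0.6028, 0.0009, 0.0495]
tool_rot: [[0.994, 0.108, -0.002], [0.108, -0.994, 0.0], [-0.002, -0.001, -1.0]]
ft_force: [-0.9, 0.2, 0.4]
grip_width: 0.0599
```

>>> {"api": "arm_command", "payload": {
  "rows": "0.3 0 0 -15 0 0 0; 0.3 0 0 -35 0 0 0; 0.3 0 0 -40 0 0 0; 0.3 0 0 -40 0 0 0; 0.3 0 0 -40 0 0 0"
}}

```text
time_s: 16.93
position: [0.6028, 0.0009, 0.2226]
tool_rot: [[0.994, 0.108, 0.0], [0.108, -0.994, 0.0], [0.0, -0.0, -1.0]]
ft_force: [1.2, 0.6, 0.0]
grip_width: 0.0597
```

```bash
python3 -c "
from h import *
plan(424,-167,200,6.2)
im=avg('top',5)
for s,sd in (('grip',(383,260)),):
  for z in (.138,): 
    c,P=blob('top',im,(0,0,0),(180,255,60),sd,z,r=15,k=3);print('grip',rect(P))
cv2.imwrite('pics/h1.png',np.hstack([cv2.resize(im[235:295,350:410],(480,480),interpolation=cv2.INTER_CUBIC)])[:,:,::-1])
"
```

```text
t 16.93 p [602.8   0.9 222.6] phi 6.22 w 59.7 tilt [0. 0.] F [1.2 0.6 0. ]
 rz 0.02 shift [-195.9  147.6   22.6]
grip (array([ 423.3, -165.5]), array([21.3, 16.3]), -88.62)
```

View pics/h1.png

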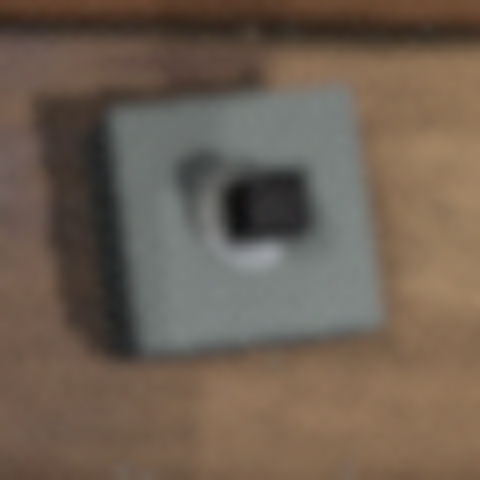

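The stylus grip stands in the holder hole with its top at about (276,204) of the crop, square to the holder, whose yaw is about 8°.

>>> {"api": "arm_command", "payload": {
  "rows": "0.3 -20 15 0 0 0 -2; 0.3 -25 18 0 0 0 0; 0.3 -25 18 0 0 0 0; 0.3 -25 18 0 0 0 0; 0.3 -25 18 0 0 0 0"
}}

```text
time_s: 17.6
position: [0.4946, -0.1022, 0.2186]
tool_rot: [[0.99, 0.143, -0.003], [0.143, -0.99, 0.001], [-0.003, -0.002, -1.0]]
ft_force: [0.3, -0.0, 0.1]
grip_width: 0.0596
```

>>> {"api": "arm_command", "payload": {
  "rows": "0.3 -25 18 0 0 0 0; 0.3 -25 18 0 0 0 0; 0.3 -20 18 0 0 0 0; 0.3 0 0 0 0 0 0; 0.3 0 0 0 0 0 0"
}}

```text
time_s: 18.02
position: [0.4339, -0.1657, 0.2192]
tool_rot: [[0.99, 0.141, -0.002], [0.141, -0.99, 0.002], [-0.002, -0.002, -1.0]]
ft_force: [-1.1, -0.6, 0.2]
grip_width: 0.0599
```

>>> {"api": "arm_command", "payload": {
  "rows": "0.3 0 0 0 0 0 0; 0.3 0 0 0 0 0 0; 0.3 0 0 0 0 0 0"
}}

```text
time_s: 18.27
position: [0.4352, -0.1645, 0.2198]
tool_rot: [[0.99, 0.144, -0.001], [0.144, -0.99, 0.001], [-0.001, -0.001, -1.0]]
ft_force: [-0.0, 0.0, 0.5]
grip_width: 0.0598
```

```bash
python3 -c "
from h import *
plan(424.5,-167.5,117,8.2)
print(cast('top',[384.3,260.3],.138)*1000)"
```

```text
t 18.27 p [ 435.2 -164.5  219.8] phi 8.3 w 59.8 tilt [-0.03  0.03] F [-0.   0.   0.5]
 rz 0.1 shift [-11.    1.4 102.8]
[[ 423.89297091 -169.62196008  138.        ]]
```

>>> {"api": "arm_command", "payload": {
  "rows": "0.3 -11 2 20 0 0 0; 0.3 0 0 30 0 0 0; 0.3 0 0 30 0 0 0; 0.3 0 0 18 0 0 0; 0.3 0 0 5 0 0 0"
}}

```text
time_s: 18.68
position: [0.4234, -0.1675, 0.1146]
tool_rot: [[0.99, 0.144, -0.004], [0.144, -0.99, 0.003], [-0.004, -0.004, -1.0]]
ft_force: [0.3, 0.9, -0.7]
grip_width: 0.0597
```

>>> {"api": "arm_command", "payload": {
  "rows": "0.3 0 0 0 0 0 0; 0.3 0 0 0 0 0 0; 0.5 0 0 0 0 0 0; 0.65 0 0 0 0 0 0; 0.7 0 0 0 0 0 0",
  "squeeze": 20
}}

```text
time_s: 19.1
position: [0.4245, -0.1689, 0.1181]
tool_rot: [[0.99, 0.143, 0.001], [0.143, -0.99, -0.001], [0.001, 0.001, -1.0]]
ft_force: [0.0, -0.2, -0.1]
grip_width: 0.0257
```

>>> {"api": "arm_command", "payload": {
  "rows": "0.72 0 0 0 0 0 0; 0.74 0 0 0 0 0 0; 0.78 0 0 0 0 0 0; 0.9 0 0 0 0 0 0; 0.9 0 0 0 0 0 0"
}}

```text
time_s: 19.52
position: [0.4244, -0.169, 0.1176]
tool_rot: [[0.99, 0.143, 0.001], [0.143, -0.99, -0.001], [0.001, 0.001, -1.0]]
ft_force: [-1.3, 0.8, 5.3]
grip_width: 0.0199
```

```bash
python3 -c "
from h import *
plan(424.5,-167.5,117,8.2)"
```

```text
t 19.52 p [ 424.4 -169.   117.6] phi 8.22 w 19.9 tilt [ 0.04 -0.03] F [-1.3  0.8  5.3]
 rz 0.02 shift [ 0.3 -1.4  0.6]
```

>>> {"api": "arm_command", "payload": {
  "rows": "0.9 0 0 0 0 0 0; 0.9 0 0 -3 0 0 0; 0.9 0 0 -10 0 0 0; 0.9 0 0 -25 0 0 0; 0.9 0 0 -36 0 0 0",
  "squeeze": 60
}}

```text
time_s: 19.93
position: [0.4229, -0.1679, 0.19]
tool_rot: [[0.99, 0.143, -0.005], [0.143, -0.99, 0.004], [-0.005, -0.005, -1.0]]
ft_force: [0.6, -1.7, -1.3]
grip_width: 0.0195
```

>>> {"api": "arm_command", "payload": {
  "rows": "0.9 0 0 -36 0 0 0; 0.9 0 0 0 0 0 0; 0.9 0 0 0 0 0 0; 0.9 0 0 0 0 0 0; 0.9 0 0 0 0 0 0"
}}

```text
time_s: 20.35
position: [0.4236, -0.1684, 0.2258]
tool_rot: [[0.99, 0.143, -0.003], [0.143, -0.99, 0.002], [-0.002, -0.002, -1.0]]
ft_force: [-0.5, -0.2, -1.5]
grip_width: 0.0195
```

Run:
```python
from h import *
plan(424.4,-169,228,6.2)
im=avg("top",5)
a=warp("top",im,(603.4,0.9),6.22,.035,100,48,2)
b=warp("top",im,(609.2,-143.7),-1.1,.035,100,48,2)
cv2.imwrite("pics/w2.png",cv2.resize(np.vstack([a,b]),(800,768),interpolation=cv2.INTER_CUBIC)[:,:,::-1][:,:, :] if 0 else cv2.resize(np.vstack([a,b]),(600,576),interpolation=cv2.INTER_CUBIC)[:,:,::-1])
```

```text
t 20.35 p [ 423.6 -168.4  225.8] phi 8.22 w 19.5 tilt [-0.15  0.11] F [-0.5 -0.2 -1.5]
 rz 2.02 shift [ 0.7  0.7 -2.2]
```

View pics/w2.png

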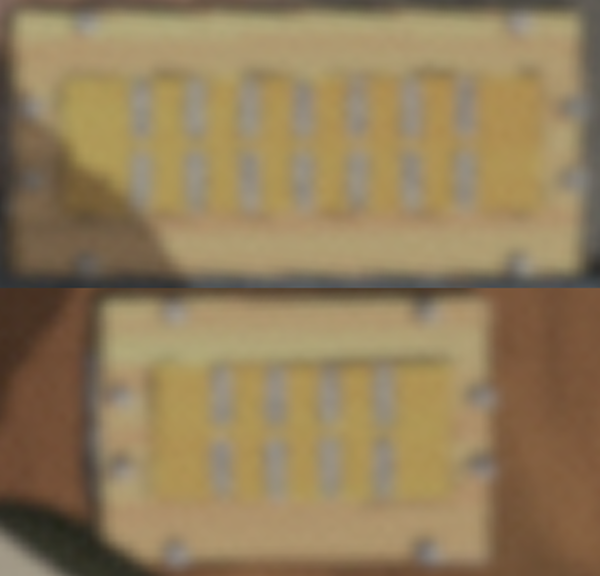

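Both plates lie centred on their blocks: long x 60–545, y 72–214 about pins centred (302,143); short x 150–450, y 360–500. Neither has been knocked. Next is the seam start on the long plate.

```bash
cat >> h.py <<'E'
def seam(c,phi,x,off,z):
    a=np.radians(phi);u=np.array([np.cos(a),np.sin(a)]);v=np.array([-u[1],u[0]])
    t=np.array(c)+u*x+v*off; plan(*t,z,phi)
E
python3 -c "
from h import *
seam((603.4,.9),6.22,82,26.3,160)"
```

```text
t 20.6 p [ 424.  -168.7  226.6] phi 8.22 w 19.1 tilt [-0.06  0.05] F [-0.1 -0.6 -1.4]
 rz 2.0 shift [ 278.7 -175.5   66.6]
```

>>> {"api": "arm_command", "payload": {
  "rows": "0.9 0 0 0 0 0 2; 0.9 28 -18 0 0 0 0; 0.9 31 -19 0 0 0 0; 0.9 31 -19 0 0 0 0; 0.9 31 -19 0 0 0 0"
}}

```text
time_s: 21.02
position: [0.5374, -0.0799, 0.2269]
tool_rot: [[0.994, 0.108, -0.0], [0.108, -0.994, 0.0], [-0.0, -0.0, -1.0]]
ft_force: [0.4, -0.9, -0.9]
grip_width: 0.0191
```

>>> {"api": "arm_command", "payload": {
  "rows": "0.9 31 -20 0 0 0 0; 0.9 31 -20 0 0 0 0; 0.9 31 -20 0 0 0 0; 0.9 31 -20 0 0 0 0; 0.9 31 -20 15 0 0 0"
}}

```text
time_s: 21.43
position: [0.6816, 0.0365, 0.2144]
tool_rot: [[0.994, 0.109, 0.005], [0.109, -0.994, -0.001], [0.005, 0.001, -1.0]]
ft_force: [0.3, -0.3, 0.1]
grip_width: 0.0195
```

>>> {"api": "arm_command", "payload": {
  "rows": "0.9 0 0 20 0 0 0; 0.9 0 0 20 0 0 0; 0.9 0 0 0 0 0 0; 0.9 0 0 0 0 0 0; 0.9 0 0 0 0 0 0"
}}

```text
time_s: 21.85
position: [0.6799, 0.0348, 0.1735]
tool_rot: [[0.994, 0.108, 0.002], [0.108, -0.994, -0.0], [0.002, 0.0, -1.0]]
ft_force: [0.4, 0.1, -0.6]
grip_width: 0.0193
```

```bash
python3 -c "
from h import *
seam((603.4,.9),6.22,82,26.3,142)"
```

```text
t 21.85 p [679.9  34.8 173.5] phi 6.2 w 19.3 tilt [ 0.1  -0.01] F [ 0.4  0.1 -0.6]
 rz -0.02 shift [ 2.2 -0.9 31.5]
```

>>> {"api": "arm_command", "payload": {
  "rows": "0.9 2 -0.9 15 0 0 0; 0.9 0 0 10 0 0 0; 0.9 0 0 4 0 0 0; 0.9 0 0 0 0 0 0; 0.9 0 0 0 0 0 0"
}}

```text
time_s: 22.27
position: [0.6816, 0.036, 0.1438]
tool_rot: [[0.994, 0.108, 0.001], [0.108, -0.994, -0.0], [0.001, 0.0, -1.0]]
ft_force: [0.4, -0.5, -1.5]
grip_width: 0.0194
```

>>> {"api": "arm_command", "payload": {
  "rows": "0.9 0 0 0 0 0 0; 0.9 0 0 0 0 0 0; 0.9 0 0 0 0 0 0"
}}

```text
time_s: 22.52
position: [0.6816, 0.0362, 0.1438]
tool_rot: [[0.994, 0.108, 0.001], [0.108, -0.994, -0.0], [0.001, 0.0, -1.0]]
ft_force: [0.2, 0.1, -1.2]
grip_width: 0.0192
```

```bash
python3 -c "
from h import *
seam((603.4,.9),6.22,82,26.3,134)
im=eyes.get_image('scene'); P=np.array([[.681,.0359,.036]]);u=proj('scene',P)[0].astype(int);print(u)
cv2.imwrite('pics/k1.png',cv2.resize(im[u[1]-50:u[1]+70,u[0]-70:u[0]+90],(800,600),interpolation=cv2.INTER_CUBIC)[:,:,::-1])"
```

```text
t 22.52 p [681.6  36.2 143.8] phi 6.22 w 19.2 tilt [ 0.05 -0.  ] F [ 0.2  0.1 -1.2]
 rz -0.0 shift [0.4 0.3 9.8]
[249 221]
```

View pics/k1.png

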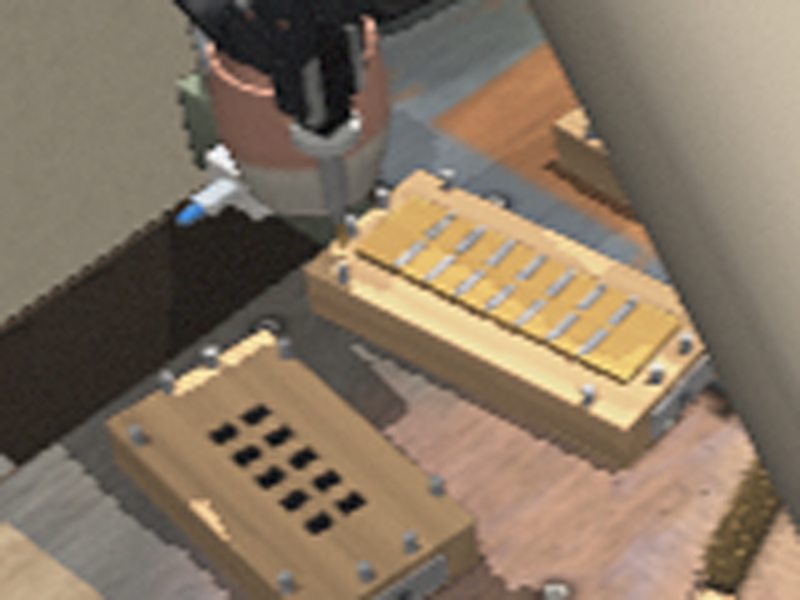

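The stylus is upright, its tip at crop (345,240), just off the plate's far-left corner at (358,245). I'll lower it and run a first stretch.

>>> {"api": "arm_command", "payload": {
  "rows": "0.9 0.2 0.3 2 0 0 0; 0.9 0 0 2 0 0 0; 0.9 0 0 2 0 0 0; 0.9 0 0 2 0 0 0; 0.9 0 0 1.6 0 0 0"
}}

```text
time_s: 22.98
position: [0.6817, 0.0359, 0.1333]
tool_rot: [[0.994, 0.108, -0.0], [0.108, -0.994, 0.0], [-0.0, -0.0, -1.0]]
ft_force: [0.1, 0.5, -0.4]
grip_width: 0.0192
```

>>> {"api": "arm_command", "payload": {
  "rows": "0.9 0 0 0 0 0 0; 0.9 0 0 0 0 0 0; 0.9 0 0 0 0 0 0"
}}

```text
time_s: 23.23
position: [0.6817, 0.0359, 0.1337]
tool_rot: [[0.994, 0.108, 0.0], [0.108, -0.994, -0.0], [0.0, 0.0, -1.0]]
ft_force: [-0.1, -0.0, -0.2]
grip_width: 0.0191
```

```bash
python3 -c "
from h import *
seam((603.4,.9),6.22,82,26.3,134)"
```

```text
t 23.23 p [681.7  35.9 133.7] phi 6.22 w 19.1 tilt [ 0.01 -0.  ] F [-0.1 -0.  -0.2]
 rz 0.0 shift [ 0.3  0.  -0.3]
```

>>> {"api": "arm_command", "payload": {
  "rows": "0.9 -1.67 0 0 0 0 0; 0.9 -1.67 0 0 0 0 0; 0.9 -1.67 0 0 0 0 0; 0.9 -1.67 0 0 0 0 0; 0.9 -1.67 0 0 0 0 0"
}}

```text
time_s: 23.65
position: [0.6732, 0.035, 0.1337]
tool_rot: [[0.994, 0.108, 0.0], [0.108, -0.994, 0.0], [0.0, 0.0, -1.0]]
ft_force: [1.1, 0.7, -0.3]
grip_width: 0.0196
```

>>> {"api": "arm_command", "payload": {
  "rows": "0.9 -1.67 0 0 0 0 0; 0.9 -1.67 0 0 0 0 0; 0.9 -1.67 0 0 0 0 0; 0.9 -1.67 0 0 0 0 0; 0.9 -1.67 0 0 0 0 0"
}}

```text
time_s: 24.07
position: [0.6649, 0.0341, 0.1336]
tool_rot: [[0.994, 0.108, 0.0], [0.108, -0.994, 0.0], [0.0, -0.0, -1.0]]
ft_force: [1.0, 0.5, -0.3]
grip_width: 0.0192
```

>>> {"api": "arm_command", "payload": {
  "rows": "0.9 -1.67 0 0 0 0 0; 0.9 -1.67 0 0 0 0 0; 0.9 -1.67 0 0 0 0 0; 0.9 -1.67 0 0 0 0 0; 0.9 -1.67 0 0 0 0 0"
}}

```text
time_s: 24.48
position: [0.6566, 0.0332, 0.1336]
tool_rot: [[0.994, 0.108, 0.0], [0.108, -0.994, 0.0], [0.0, -0.0, -1.0]]
ft_force: [0.6, 0.0, 0.4]
grip_width: 0.0194
```

```bash
python3 -c "
from h import *
seam((603.4,.9),6.22,-82,26.3,134)"
```

```text
t 24.48 p [656.6  33.2 133.6] phi 6.22 w 19.4 tilt [0. 0.] F [0.6 0.  0.4]
 rz 0.0 shift [-138.4    0.    -0.4]
```

>>> {"api": "arm_command", "payload": {
  "rows": "0.9 -1.67 0 0 0 0 0; 0.9 -1.67 0 0 0 0 0; 0.9 -1.67 0 0 0 0 0; 0.9 -1.67 0 0 0 0 0; 0.9 -1.67 0 0 0 0 0"
}}

```text
time_s: 24.9
position: [0.6483, 0.0323, 0.1336]
tool_rot: [[0.994, 0.108, 0.0], [0.108, -0.994, 0.0], [0.0, -0.0, -1.0]]
ft_force: [1.1, 0.0, -0.6]
grip_width: 0.0195
```

>>> {"api": "arm_command", "payload": {
  "rows": "0.9 -1.67 0 0 0 0 0; 0.9 -1.67 0 0 0 0 0; 0.9 -1.67 0 0 0 0 0; 0.9 -1.67 0 0 0 0 0; 0.9 -1.67 0 0 0 0 0"
}}

```text
time_s: 25.32
position: [0.64, 0.0314, 0.1336]
tool_rot: [[0.994, 0.108, -0.0], [0.108, -0.994, 0.0], [-0.0, -0.0, -1.0]]
ft_force: [0.0, -0.5, -1.0]
grip_width: 0.0193
```

>>> {"api": "arm_command", "payload": {
  "rows": "0.9 -1.67 0 0 0 0 0; 0.9 -1.67 0 0 0 0 0; 0.9 -1.67 0 0 0 0 0; 0.9 -1.67 0 0 0 0 0; 0.9 -1.67 0 0 0 0 0"
}}

```text
time_s: 25.73
position: [0.6318, 0.0305, 0.1336]
tool_rot: [[0.994, 0.108, 0.0], [0.108, -0.994, -0.0], [0.0, 0.0, -1.0]]
ft_force: [1.1, -0.4, 0.1]
grip_width: 0.0191
```

>>> {"api": "arm_command", "payload": {
  "rows": "0.9 -1.67 0 0 0 0 0; 0.9 -1.67 0 0 0 0 0; 0.9 -1.67 0 0 0 0 0; 0.9 -1.67 0 0 0 0 0; 0.9 -1.67 0 0 0 0 0"
}}

```text
time_s: 26.15
position: [0.6234, 0.0296, 0.1336]
tool_rot: [[0.994, 0.108, 0.0], [0.108, -0.994, 0.0], [0.0, -0.0, -1.0]]
ft_force: [0.5, 1.0, -0.8]
grip_width: 0.0193
```

>>> {"api": "arm_command", "payload": {
  "rows": "0.9 -1.67 0 0 0 0 0; 0.9 -1.67 0 0 0 0 0; 0.9 -1.67 0 0 0 0 0; 0.9 -1.67 0 0 0 0 0; 0.9 -1.67 0 0 0 0 0"
}}

```text
time_s: 26.57
position: [0.6151, 0.0287, 0.1336]
tool_rot: [[0.994, 0.108, 0.0], [0.108, -0.994, -0.0], [0.0, 0.0, -1.0]]
ft_force: [-0.0, 0.5, -0.4]
grip_width: 0.0194
```

>>> {"api": "arm_command", "payload": {
  "rows": "0.9 -1.67 0 0 0 0 0; 0.9 -1.67 0 0 0 0 0; 0.9 -1.67 0 0 0 0 0; 0.9 -1.67 0 0 0 0 0; 0.9 -1.67 0 0 0 0 0"
}}

```text
time_s: 26.98
position: [0.6069, 0.0278, 0.1337]
tool_rot: [[0.994, 0.108, 0.0], [0.108, -0.994, 0.0], [0.0, -0.0, -1.0]]
ft_force: [0.3, -0.1, -0.7]
grip_width: 0.0193
```

>>> {"api": "arm_command", "payload": {
  "rows": "0.9 -1.67 0 0 0 0 0; 0.9 -1.67 0 0 0 0 0; 0.9 -1.67 0 0 0 0 0; 0.9 -1.67 0 0 0 0 0; 0.9 -1.67 0 0 0 0 0"
}}

```text
time_s: 27.4
position: [0.5985, 0.0269, 0.1336]
tool_rot: [[0.994, 0.108, 0.0], [0.108, -0.994, 0.0], [0.0, -0.0, -1.0]]
ft_force: [0.3, -0.8, -0.5]
grip_width: 0.0198
```

>>> {"api": "arm_command", "payload": {
  "rows": "0.9 -1.67 0 0 0 0 0; 0.9 -1.67 0 0 0 0 0; 0.9 -1.67 0 0 0 0 0; 0.9 -1.67 0 0 0 0 0; 0.9 -1.67 0 0 0 0 0"
}}

```text
time_s: 27.82
position: [0.5902, 0.026, 0.1336]
tool_rot: [[0.994, 0.108, 0.0], [0.108, -0.994, -0.0], [0.0, 0.0, -1.0]]
ft_force: [-0.1, -0.0, -0.8]
grip_width: 0.0195
```

```bash
python3 -c "
from h import *
seam((603.4,.9),6.22,-82,26.3,134)"
```

```text
t 27.82 p [590.2  26.  133.6] phi 6.22 w 19.5 tilt [ 0. -0.] F [-0.1 -0.  -0.8]
 rz 0.0 shift [-71.6   0.   -0.4]
```

>>> {"api": "arm_command", "payload": {
  "rows": "0.9 -1.67 0 0 0 0 0; 0.9 -1.67 0 0 0 0 0; 0.9 -1.67 0 0 0 0 0; 0.9 -1.67 0 0 0 0 0; 0.9 -1.67 0 0 0 0 0"
}}

```text
time_s: 28.23
position: [0.5819, 0.0251, 0.1336]
tool_rot: [[0.994, 0.108, 0.0], [0.108, -0.994, 0.0], [0.0, -0.0, -1.0]]
ft_force: [0.2, 0.6, -0.8]
grip_width: 0.0192
```

>>> {"api": "arm_command", "payload": {
  "rows": "0.9 -1.67 0 0 0 0 0; 0.9 -1.67 0 0 0 0 0; 0.9 -1.67 0 0 0 0 0; 0.9 -1.67 0 0 0 0 0; 0.9 -1.67 0 0 0 0 0"
}}

```text
time_s: 28.65
position: [0.5736, 0.0242, 0.1336]
tool_rot: [[0.994, 0.108, 0.0], [0.108, -0.994, 0.0], [0.0, -0.0, -1.0]]
ft_force: [1.0, 0.8, -1.0]
grip_width: 0.0194
```

>>> {"api": "arm_command", "payload": {
  "rows": "0.9 -1.67 0 0 0 0 0; 0.9 -1.67 0 0 0 0 0; 0.9 -1.67 0 0 0 0 0; 0.9 -1.67 0 0 0 0 0; 0.9 -1.67 0 0 0 0 0"
}}

```text
time_s: 29.07
position: [0.5653, 0.0232, 0.1336]
tool_rot: [[0.994, 0.108, -0.0], [0.108, -0.994, -0.0], [-0.0, -0.0, -1.0]]
ft_force: [-0.5, 0.0, 0.1]
grip_width: 0.0195
```

>>> {"api": "arm_command", "payload": {
  "rows": "0.9 -1.67 0 0 0 0 0; 0.9 -1.67 0 0 0 0 0; 0.9 -1.67 0 0 0 0 0; 0.9 -1.67 0 0 0 0 0; 0.9 -1.67 0 0 0 0 0"
}}

```text
time_s: 29.48
position: [0.557, 0.0224, 0.1336]
tool_rot: [[0.994, 0.108, -0.0], [0.108, -0.994, 0.0], [-0.0, -0.0, -1.0]]
ft_force: [0.8, 0.3, -0.6]
grip_width: 0.0191
```

>>> {"api": "arm_command", "payload": {
  "rows": "0.9 -1.67 0 0 0 0 0; 0.9 -1.67 0 0 0 0 0; 0.9 -1.67 0 0 0 0 0; 0.9 -1.67 0 0 0 0 0; 0.9 -1.67 0 0 0 0 0"
}}

```text
time_s: 29.9
position: [0.5487, 0.0214, 0.1336]
tool_rot: [[0.994, 0.108, -0.0], [0.108, -0.994, 0.0], [-0.0, -0.0, -1.0]]
ft_force: [-0.1, 0.1, -0.5]
grip_width: 0.0194
```

>>> {"api": "arm_command", "payload": {
  "rows": "0.9 -1.67 0 0 0 0 0; 0.9 -1.67 0 0 0 0 0; 0.9 -1.67 0 0 0 0 0; 0.9 -1.67 0 0 0 0 0; 0.9 -1.67 0 0 0 0 0"
}}

```text
time_s: 30.32
position: [0.5404, 0.0205, 0.1336]
tool_rot: [[0.994, 0.108, 0.0], [0.108, -0.994, 0.0], [0.0, -0.0, -1.0]]
ft_force: [-0.1, 0.4, 0.9]
grip_width: 0.0194
```

>>> {"api": "arm_command", "payload": {
  "rows": "0.9 -1.67 0 0 0 0 0; 0.9 -1.67 0 0 0 0 0; 0.9 -1.67 0 0 0 0 0; 0.9 -1.67 0 0 0 0 0; 0.9 -1.67 0 0 0 0 0"
}}

```text
time_s: 30.73
position: [0.5321, 0.0196, 0.1336]
tool_rot: [[0.994, 0.108, 0.0], [0.108, -0.994, 0.0], [0.0, -0.0, -1.0]]
ft_force: [0.0, 0.1, -0.8]
grip_width: 0.0192
```

>>> {"api": "arm_command", "payload": {
  "rows": "0.9 -1.67 0 0 0 0 0; 0.9 -1.67 0 0 0 0 0; 0.9 -1.67 0 0 0 0 0; 0.9 -1.67 0 0 0 0 0; 0.9 -1.67 0 0 0 0 0"
}}

```text
time_s: 31.15
position: [0.5238, 0.0187, 0.1336]
tool_rot: [[0.994, 0.108, 0.0], [0.108, -0.994, 0.0], [0.0, -0.0, -1.0]]
ft_force: [0.2, -1.4, -0.6]
grip_width: 0.0192
```

>>> {"api": "arm_command", "payload": {
  "rows": "0.9 -1.67 0 0 0 0 0; 0.9 -1.67 0 0 0 0 0; 0.9 -1.67 0 0 0 0 0; 0.9 0 0 0 0 0 0; 0.9 0 0 -10 0 0 0"
}}

```text
time_s: 31.57
position: [0.518, 0.0183, 0.1423]
tool_rot: [[0.994, 0.108, -0.004], [0.108, -0.994, 0.001], [-0.004, -0.001, -1.0]]
ft_force: [-0.7, -0.2, -1.6]
grip_width: 0.0193
```

>>> {"api": "arm_command", "payload": {
  "rows": "0.9 0 0 -30 0 0 0; 0.9 0 0 -30 0 0 0; 0.9 0 0 0 0 0 0; 0.9 0 0 0 0 0 0"
}}

```text
time_s: 31.9
position: [0.5193, 0.0182, 0.2046]
tool_rot: [[0.994, 0.108, 0.003], [0.108, -0.994, -0.001], [0.003, 0.001, -1.0]]
ft_force: [0.2, -1.1, -1.3]
grip_width: 0.0194
```

```bash
python3 -c "
from h import *
seam((609.2,-143.7),-1.1,52,26.3,205)
im=avg('top',3)
a=warp('top',im,(603.4,0.9),6.22,.035,100,48,2)
b=warp('top',im,(609.2,-143.7),-1.1,.035,100,48,2)
cv2.imwrite('pics/w3.png',cv2.resize(np.vstack([a,b]),(600,576),interpolation=cv2.INTER_CUBIC)[:,:,::-1])"
```

```text
t 31.9 p [519.3  18.2 204.6] phi 6.23 w 19.4 tilt [ 0.15 -0.03] F [ 0.2 -1.1 -1.3]
 rz 7.33 shift [145.  133.8  -0.4]
```

View pics/w3.png

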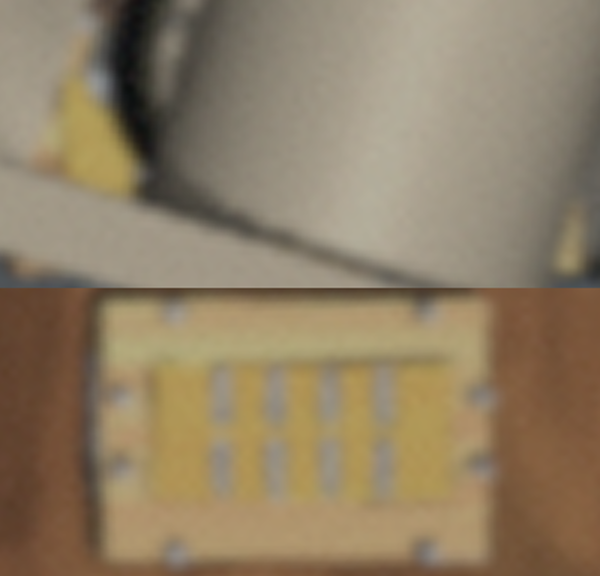

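The short plate is unmoved (x 150–450, y 360–500). The arm hides the long one for now. I'll fit the short plate's tongues to check its centre and angle to sub-mm.

```bash
python3 -c "
from h import *
im=avg('top',6)
b=warp('top',im,(609.2,-143.7),-1.1,.035,60,30,4)
S=cv2.cvtColor(b,cv2.COLOR_RGB2HSV)[:,:,1]
m=((S<75)*1).astype(np.uint8); n,_,st,ce=cv2.connectedComponentsWithStats(m)
ok=(st[:,4]>200)&(st[:,4]<6000)&(abs(ce[:,0]-240)<170)&(abs(ce[:,1]-120)<80)
P=ce[ok]; print(np.c_[P,st[ok,4]].round(1).tolist()); q=(P-[239.5,119.5])/4; print(q.mean(0).round(2),rect(q/1000))
Y=cv2.cvtColor(b,cv2.COLOR_RGB2HSV)
for x0 in (60,100,340,390): print(x0,Y[8:40:2,x0:x0+25,1].mean(1).astype(int).tolist(),Y[8:40:2,x0:x0+25,2].mean(1).astype(int).tolist())
"
```

```text
[[350.9, 67.3, 1799.0], [134.6, 69.8, 1768.0], [206.8, 70.0, 1767.0], [278.7, 70.4, 1649.0], [278.9, 165.2, 1708.0], [134.6, 165.8, 1635.0], [206.9, 169.6, 1838.0], [350.6, 168.5, 1626.0]]
[ 0.81 -0.29] (array([ 0.8, -0.2]), array([54.3, 25.3]), -0.46)
60 [78, 77, 78, 80, 81, 82, 85, 89, 93, 98, 102, 106, 110, 115, 118, 121] [174, 173, 172, 171, 170, 169, 168, 168, 168, 168, 169, 170, 171, 172, 173, 174]
100 [78, 78, 79, 80, 80, 81, 82, 84, 87, 89, 92, 94, 97, 100, 102, 103] [177, 176, 176, 176, 176, 175, 175, 173, 172, 171, 170, 169, 167, 167, 166, 166]
340 [82, 81, 81, 81, 81, 80, 80, 79, 78, 76, 74, 73, 71, 69, 66, 64] [170, 168, 165, 162, 158, 153, 150, 146, 144, 142, 142, 143, 145, 147, 149, 150]
390 [82, 82, 83, 85, 87, 90, 93, 97, 102, 108, 112, 116, 119, 121, 124, 126] [168, 165, 162, 159, 155, 151, 148, 146, 145, 146, 149, 152, 157, 161, 165, 168]
```

>>> {"api": "arm_command", "payload": {
  "rows": "0.9 0 0 0 0 0 3.7; 0.9 0 0 0 0 0 3.6; 0.9 29 27 0 0 0 0; 0.9 29 27 0 0 0 0; 0.9 29 27 0 0 0 0"
}}

```text
time_s: 32.77
position: [0.6054, -0.0653, 0.2037]
tool_rot: [[1.0, -0.018, 0.0], [-0.018, -1.0, -0.0], [0.0, 0.0, -1.0]]
ft_force: [0.5, 0.3, -0.2]
grip_width: 0.0192
```

>>> {"api": "arm_command", "payload": {
  "rows": "0.9 29 27 0 0 0 0; 0.9 29 26 0 0 0 0; 0.9 0 0 20 0 0 0; 0.9 0 0 20 0 0 0; 0.9 0 0 0 0 0 0"
}}

```text
time_s: 33.18
position: [0.6601, -0.1185, 0.1587]
tool_rot: [[1.0, -0.02, -0.008], [-0.02, -1.0, 0.003], [-0.008, -0.003, -1.0]]
ft_force: [-0.1, -0.7, -2.3]
grip_width: 0.0194
```

>>> {"api": "arm_command", "payload": {
  "rows": "0.9 0 0 0 0 0 0; 0.9 0 0 0 0 0 0; 0.9 0 0 0 0 0 0"
}}

```text
time_s: 33.43
position: [0.6619, -0.1184, 0.1654]
tool_rot: [[1.0, -0.018, 0.002], [-0.018, -1.0, -0.001], [0.002, 0.001, -1.0]]
ft_force: [-0.1, -2.4, -1.6]
grip_width: 0.0195
```

```bash
python3 -c "
from h import *
seam((609.2,-143.7),-1.1,53,26.6,142)"
```

```text
t 33.43 p [ 661.9 -118.4  165.4] phi -1.05 w 19.5 tilt [ 0.14 -0.05] F [-0.1 -2.4 -1.6]
 rz 0.05 shift [ 0.8 -0.3 23.4]
```

>>> {"api": "arm_command", "payload": {
  "rows": "0.9 0.8 -0.3 10 0 0 0; 0.9 0 0 8 0 0 0; 0.9 0 0 4 0 0 0; 0.9 0 0 0 0 0 0; 0.9 0 0 0 0 0 0"
}}

```text
time_s: 33.85
position: [0.6622, -0.1181, 0.1412]
tool_rot: [[1.0, -0.019, -0.001], [-0.019, -1.0, 0.0], [-0.001, -0.0, -1.0]]
ft_force: [0.1, 0.5, -0.5]
grip_width: 0.0189
```

>>> {"api": "arm_command", "payload": {
  "rows": "0.9 0 0 0 0 0 0; 0.9 0 0 0 0 0 0; 0.9 0 0 0 0 0 0"
}}

```text
time_s: 34.1
position: [0.6624, -0.1183, 0.142]
tool_rot: [[1.0, -0.019, 0.001], [-0.019, -1.0, -0.0], [0.001, 0.0, -1.0]]
ft_force: [0.3, -0.4, -0.5]
grip_width: 0.0192
```

```bash
python3 -c "
from h import *
seam((609.2,-143.7),-1.1,53,26.6,133.8)"
```

```text
t 34.1 p [ 662.4 -118.3  142. ] phi -1.08 w 19.2 tilt [ 0.03 -0.01] F [ 0.3 -0.4 -0.5]
 rz 0.02 shift [ 0.3 -0.2  8.2]
```

>>> {"api": "arm_command", "payload": {
  "rows": "0.9 0.3 -0.2 2 0 0 0; 0.9 0 0 2 0 0 0; 0.9 0 0 2 0 0 0; 0.9 0 0 1.2 0 0 0; 0.9 0 0 1 0 0 0"
}}

```text
time_s: 34.52
position: [0.6626, -0.118, 0.1332]
tool_rot: [[1.0, -0.019, -0.0], [-0.019, -1.0, 0.0], [-0.0, -0.0, -1.0]]
ft_force: [-0.2, -0.1, -1.4]
grip_width: 0.0193
```

>>> {"api": "arm_command", "payload": {
  "rows": "0.9 0 0 0 0 0 0; 0.9 0 0 0 0 0 0; 0.9 0 0 0 0 0 0"
}}

```text
time_s: 34.77
position: [0.6626, -0.118, 0.1335]
tool_rot: [[1.0, -0.019, 0.0], [-0.019, -1.0, -0.0], [0.0, 0.0, -1.0]]
ft_force: [0.6, -1.4, -0.3]
grip_width: 0.0196
```

>>> {"api": "arm_command", "payload": {
  "rows": "0.9 -1.67 0 0 0 0 0; 0.9 -1.67 0 0 0 0 0; 0.9 -1.67 0 0 0 0 0; 0.9 -1.67 0 0 0 0 0; 0.9 -1.67 0 0 0 0 0"
}}

```text
time_s: 35.18
position: [0.654, -0.1179, 0.1335]
tool_rot: [[1.0, -0.019, 0.0], [-0.019, -1.0, -0.0], [0.0, 0.0, -1.0]]
ft_force: [-0.6, -0.9, -0.7]
grip_width: 0.0194
```

>>> {"api": "arm_command", "payload": {
  "rows": "0.9 -1.67 0 0 0 0 0; 0.9 -1.67 0 0 0 0 0; 0.9 -1.67 0 0 0 0 0; 0.9 -1.67 0 0 0 0 0; 0.9 -1.67 0 0 0 0 0"
}}

```text
time_s: 35.6
position: [0.6457, -0.1177, 0.1334]
tool_rot: [[1.0, -0.019, 0.0], [-0.019, -1.0, -0.0], [0.0, 0.0, -1.0]]
ft_force: [0.2, 0.2, -0.3]
grip_width: 0.019
```

```bash
python3 -c "
from h import *
seam((609.2,-143.7),-1.1,-51.5,26.6,133.8)"
```

```text
t 35.6 p [ 645.7 -117.7  133.4] phi -1.08 w 19.0 tilt [ 0. -0.] F [ 0.2  0.2 -0.3]
 rz 0.02 shift [-87.5   0.1  -0.4]
```

>>> {"api": "arm_command", "payload": {
  "rows": "0.9 -1.67 0 0 0 0 0; 0.9 -1.67 0 0 0 0 0; 0.9 -1.67 0 0 0 0 0; 0.9 -1.67 0 0 0 0 0; 0.9 -1.67 0 0 0 0 0"
}}

```text
time_s: 36.02
position: [0.6374, -0.1176, 0.1334]
tool_rot: [[1.0, -0.019, -0.0], [-0.019, -1.0, -0.0], [-0.0, 0.0, -1.0]]
ft_force: [-0.5, -0.7, -1.7]
grip_width: 0.02
```

>>> {"api": "arm_command", "payload": {
  "rows": "0.9 -1.67 0 0 0 0 0; 0.9 -1.67 0 0 0 0 0; 0.9 -1.67 0 0 0 0 0; 0.9 -1.67 0 0 0 0 0; 0.9 -1.67 0 0 0 0 0"
}}

```text
time_s: 36.43
position: [0.629, -0.1174, 0.1334]
tool_rot: [[1.0, -0.019, 0.0], [-0.019, -1.0, 0.0], [0.0, -0.0, -1.0]]
ft_force: [0.5, 0.0, -0.4]
grip_width: 0.0193
```

>>> {"api": "arm_command", "payload": {
  "rows": "0.9 -1.67 0 0 0 0 0; 0.9 -1.67 0 0 0 0 0; 0.9 -1.67 0 0 0 0 0; 0.9 -1.67 0 0 0 0 0; 0.9 -1.67 0 0 0 0 0"
}}

```text
time_s: 36.85
position: [0.6207, -0.1172, 0.1334]
tool_rot: [[1.0, -0.019, 0.0], [-0.019, -1.0, 0.0], [0.0, -0.0, -1.0]]
ft_force: [0.4, -0.1, -0.6]
grip_width: 0.0193
```

>>> {"api": "arm_command", "payload": {
  "rows": "0.9 -1.67 0 0 0 0 0; 0.9 -1.67 0 0 0 0 0; 0.9 -1.67 0 0 0 0 0; 0.9 -1.67 0 0 0 0 0; 0.9 -1.67 0 0 0 0 0"
}}

```text
time_s: 37.27
position: [0.6123, -0.1171, 0.1334]
tool_rot: [[1.0, -0.019, 0.0], [-0.019, -1.0, 0.0], [0.0, -0.0, -1.0]]
ft_force: [0.6, -0.2, -0.8]
grip_width: 0.0194
```

>>> {"api": "arm_command", "payload": {
  "rows": "0.9 -1.67 0 0 0 0 0; 0.9 -1.67 0 0 0 0 0; 0.9 -1.67 0 0 0 0 0; 0.9 -1.67 0 0 0 0 0; 0.9 -1.67 0 0 0 0 0"
}}

```text
time_s: 37.68
position: [0.604, -0.1169, 0.1335]
tool_rot: [[1.0, -0.019, 0.0], [-0.019, -1.0, -0.0], [0.0, 0.0, -1.0]]
ft_force: [0.9, 0.4, -0.2]
grip_width: 0.019
```

>>> {"api": "arm_command", "payload": {
  "rows": "0.9 -1.67 0 0 0 0 0; 0.9 -1.67 0 0 0 0 0; 0.9 -1.67 0 0 0 0 0; 0.9 -1.67 0 0 0 0 0; 0.9 -1.67 0 0 0 0 0"
}}

```text
time_s: 38.1
position: [0.5956, -0.1168, 0.1334]
tool_rot: [[1.0, -0.019, -0.0], [-0.019, -1.0, 0.0], [-0.0, -0.0, -1.0]]
ft_force: [0.4, -0.4, 0.2]
grip_width: 0.0197
```

>>> {"api": "arm_command", "payload": {
  "rows": "0.9 -1.67 0 0 0 0 0; 0.9 -1.67 0 0 0 0 0; 0.9 -1.67 0 0 0 0 0; 0.9 -1.67 0 0 0 0 0; 0.9 -1.67 0 0 0 0 0"
}}

```text
time_s: 38.52
position: [0.5873, -0.1166, 0.1334]
tool_rot: [[1.0, -0.019, 0.0], [-0.019, -1.0, -0.0], [0.0, 0.0, -1.0]]
ft_force: [0.7, -0.8, -0.7]
grip_width: 0.0196
```

>>> {"api": "arm_command", "payload": {
  "rows": "0.9 -1.67 0 0 0 0 0; 0.9 -1.67 0 0 0 0 0; 0.9 -1.67 0 0 0 0 0; 0.9 -1.67 0 0 0 0 0; 0.9 -1.67 0 0 0 0 0"
}}

```text
time_s: 38.93
position: [0.5789, -0.1165, 0.1334]
tool_rot: [[1.0, -0.019, 0.0], [-0.019, -1.0, -0.0], [0.0, 0.0, -1.0]]
ft_force: [1.7, -0.7, -0.7]
grip_width: 0.0192
```

>>> {"api": "arm_command", "payload": {
  "rows": "0.9 -1.67 0 0 0 0 0; 0.9 -1.67 0 0 0 0 0; 0.9 -1.67 0 0 0 0 0; 0.9 -1.67 0 0 0 0 0; 0.9 -1.67 0 0 0 0 0"
}}

```text
time_s: 39.35
position: [0.5706, -0.1163, 0.1334]
tool_rot: [[1.0, -0.019, 0.0], [-0.019, -1.0, -0.0], [0.0, 0.0, -1.0]]
ft_force: [0.0, -0.4, -0.5]
grip_width: 0.019
```

>>> {"api": "arm_command", "payload": {
  "rows": "0.9 -1.67 0 0 0 0 0; 0.9 -1.67 0 0 0 0 0; 0.9 -1.67 0 0 0 0 0; 0.9 -1.67 0 0 0 0 0; 0.9 -1.67 0 0 0 0 0"
}}

```text
time_s: 39.77
position: [0.5622, -0.1161, 0.1334]
tool_rot: [[1.0, -0.019, 0.0], [-0.019, -1.0, 0.0], [0.0, -0.0, -1.0]]
ft_force: [0.9, -0.2, -0.3]
grip_width: 0.0196
```

>>> {"api": "arm_command", "payload": {
  "rows": "0.9 -1.67 0 0 0 0 0; 0.9 -1.67 0 0 0 0 0; 0.9 0 0 0 0 0 0; 0.9 0 0 -10 0 0 0; 0.9 0 0 -30 0 0 0"
}}

```text
time_s: 40.18
position: [0.5574, -0.1155, 0.1708]
tool_rot: [[1.0, -0.019, -0.008], [-0.019, -1.0, 0.003], [-0.008, -0.003, -1.0]]
ft_force: [0.8, -0.0, -1.0]
grip_width: 0.0194
```

>>> {"api": "arm_command", "payload": {
  "rows": "0.9 0 0 -30 0 0 0; 0.9 0 0 -25 0 0 0; 0.9 0 0 0 0 0 0; 0.9 0 0 0 0 0 0"
}}

```text
time_s: 40.52
position: [0.5593, -0.1161, 0.2299]
tool_rot: [[1.0, -0.019, 0.003], [-0.019, -1.0, -0.001], [0.003, 0.001, -1.0]]
ft_force: [-0.1, 0.3, -1.9]
grip_width: 0.0194
```

```bash
python3 -c "
from h import *
plan(424.4,-169.0,228,8.2)"
```

```text
t 40.52 p [ 559.3 -116.1  229.9] phi -1.07 w 19.4 tilt [ 0.15 -0.07] F [-0.1  0.3 -1.9]
 rz -9.27 shift [-141.1   33.1    1.9]
```

>>> {"api": "arm_command", "payload": {
  "rows": "0.9 0 0 0 0 0 -4.6; 0.9 0 0 0 0 0 -4.7; 0.9 -35 8 0 0 0 0; 0.9 -35 8 0 0 0 0; 0.9 -35 8 0 0 0 0"
}}

```text
time_s: 40.93
position: [0.4568, -0.1545, 0.2268]
tool_rot: [[0.99, 0.144, -0.003], [0.144, -0.99, 0.002], [-0.003, -0.002, -1.0]]
ft_force: [-0.2, -1.4, -1.2]
grip_width: 0.0191
```

>>> {"api": "arm_command", "payload": {
  "rows": "0.9 -35 8 0 0 0 0; 0.9 -1 1 0 0 0 0; 0.9 0 0 0 0 0 0; 0.9 0 0 0 0 0 0; 0.9 0 0 0 0 0 0"
}}

```text
time_s: 41.35
position: [0.4248, -0.1686, 0.2279]
tool_rot: [[0.99, 0.144, -0.001], [0.144, -0.99, 0.001], [-0.0, -0.001, -1.0]]
ft_force: [0.2, 0.5, -1.7]
grip_width: 0.0196
```

```bash
python3 -c "
from h import *
im=avg('top',3)
a=warp('top',im,(603.4,0.9),6.22,.035,100,48,2)
b=warp('top',im,(609.2,-143.7),-1.1,.035,100,48,2)
cv2.imwrite('pics/w4.png',cv2.resize(np.vstack([a,b]),(600,576),interpolation=cv2.INTER_CUBIC)[:,:,::-1])
plan(424.4,-169.0,190,8.2)"
```

```text
t 41.5 p [ 424.8 -168.5  228. ] phi 8.29 w 19.2 tilt [-0.03  0.03] F [ 0.7  0.3 -0.1]
 rz 0.09 shift [-0.4  0.4 38. ]
```

View pics/w4.png

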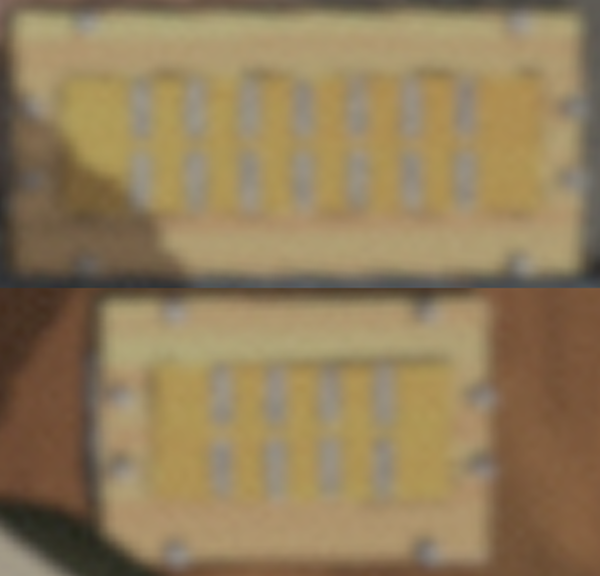

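Both plates are unchanged from before the strokes: long x 60–545, short x 150–450. Now the stylus goes back.

>>> {"api": "arm_command", "payload": {
  "rows": "0.9 -0.4 0.4 20 0 0 0; 0.9 0 0 10 0 0 0; 0.9 0 0 0 0 0 0; 0.9 0 0 0 0 0 0; 0.9 0 0 0 0 0 0"
}}

```text
time_s: 41.92
position: [0.4244, -0.1694, 0.199]
tool_rot: [[0.99, 0.143, 0.001], [0.143, -0.99, -0.001], [0.001, 0.001, -1.0]]
ft_force: [-0.0, 0.7, -0.5]
grip_width: 0.0197
```

```bash
python3 -c "
from h import *
plan(424.4,-169.0,118.2,8.2)"
```

```text
t 41.92 p [ 424.4 -169.4  199. ] phi 8.25 w 19.7 tilt [ 0.04 -0.03] F [-0.   0.7 -0.5]
 rz 0.05 shift [ 0.1 -0.4 80.8]
```

>>> {"api": "arm_command", "payload": {
  "rows": "0.9 0 -0.4 10 0 0 0; 0.9 0 0 12 0 0 0; 0.9 0 0 12 0 0 0; 0.9 0 0 12 0 0 0; 0.9 0 0 12 0 0 0"
}}

```text
time_s: 42.33
position: [0.4244, -0.1692, 0.1407]
tool_rot: [[0.99, 0.143, 0.002], [0.143, -0.99, -0.001], [0.001, 0.001, -1.0]]
ft_force: [-0.7, 0.8, -1.8]
grip_width: 0.0191
```

>>> {"api": "arm_command", "payload": {
  "rows": "0.9 0 0 10 0 0 0; 0.9 0 0 6 0 0 0; 0.9 0 0 3 0 0 0; 0.9 0 0 2 0 0 0; 0.9 0 0 0 0 0 0"
}}

```text
time_s: 42.75
position: [0.424, -0.1691, 0.1197]
tool_rot: [[0.99, 0.143, 0.0], [0.143, -0.99, -0.0], [0.0, 0.0, -1.0]]
ft_force: [-0.7, -0.5, -1.0]
grip_width: 0.0195
```

>>> {"api": "arm_command", "payload": {
  "rows": "0.9 0 0 1 0 0 0; 0.9 0 0 0.5 0 0 0; 0.9 0 0 0 0 0 0; 0.9 0 0 0 0 0 0"
}}

```text
time_s: 43.08
position: [0.4239, -0.169, 0.1181]
tool_rot: [[0.99, 0.143, 0.0], [0.143, -0.99, -0.0], [0.0, 0.0, -1.0]]
ft_force: [0.1, -0.2, -1.3]
grip_width: 0.0197
```

>>> {"api": "arm_command", "payload": {
  "rows": "0.9 0 0 0.5 0 0 0; 0.9 0 0 0 0 0 0; 0.9 0 0 0 0 0 0; 0.9 0 0 0 0 0 0"
}}

```text
time_s: 43.42
position: [0.4239, -0.1691, 0.1177]
tool_rot: [[0.99, 0.143, 0.0], [0.143, -0.99, -0.0], [0.0, 0.0, -1.0]]
ft_force: [-0.4, 1.0, 3.8]
grip_width: 0.0193
```

>>> {"api": "arm_command", "payload": {
  "rows": "0.9 0 0 0.4 0 0 0; 0.9 0 0 0 0 0 0; 0.9 0 0 0 0 0 0; 0.9 0 0 0 0 0 0"
}}

```text
time_s: 43.75
position: [0.4239, -0.169, 0.1176]
tool_rot: [[0.99, 0.143, 0.001], [0.143, -0.99, -0.001], [0.001, 0.001, -1.0]]
ft_force: [-2.3, 0.8, 9.5]
grip_width: 0.0194
```

Seated. Open and retreat.

>>> {"api": "arm_command", "payload": {
  "rows": "0.7 0 0 -0.4 0 0 0; 0.5 0 0 0 0 0 0; 0.3 0 0 0 0 0 0; 0.3 0 0 0 0 0 0; 0.3 0 0 -10 0 0 0"
}}

```text
time_s: 44.17
position: [0.4232, -0.1685, 0.1262]
tool_rot: [[0.99, 0.143, -0.003], [0.143, -0.99, 0.002], [-0.002, -0.002, -1.0]]
ft_force: [-0.5, 0.3, -0.2]
grip_width: 0.0598
```

>>> {"api": "arm_command", "payload": {
  "rows": "0.3 0 0 -30 0 0 0; 0.3 0 0 -35 0 0 0; 0.3 0 0 -35 0 0 0; 0.3 -10 30 -10 0 0 0; 0.3 -10 35 0 0 0 0"
}}

```text
time_s: 44.58
position: [0.4141, -0.2362, 0.2408]
tool_rot: [[0.989, 0.147, 0.005], [0.147, -0.989, -0.004], [0.004, 0.005, -1.0]]
ft_force: [1.5, -1.0, 0.6]
grip_width: 0.0598
```

>>> {"api": "arm_command", "payload": {
  "rows": "0.3 -10 35 0 0 0 0; 0.3 -10 35 0 0 0 0; 0.3 -10 35 0 0 0 0; 0.3 -10 35 0 0 0 0; 0.3 -10 35 0 0 0 0"
}}

```text
time_s: 45.0
position: [0.3882, -0.4183, 0.2372]
tool_rot: [[0.99, 0.143, -0.0], [0.143, -0.99, 0.0], [-0.0, -0.0, -1.0]]
ft_force: [0.6, 0.7, 0.7]
grip_width: 0.0601
```

>>> {"api": "arm_command", "payload": {
  "rows": "0.3 0 0 0 0 0 0; 0.3 0 0 0 0 0 0; 0.3 0 0 0 0 0 0; 0.3 0 0 0 0 0 0; 0.3 0 0 0 0 0 0"
}}

```text
time_s: 45.42
position: [0.3893, -0.4154, 0.2377]
tool_rot: [[0.99, 0.144, 0.0], [0.144, -0.99, -0.0], [0.0, 0.0, -1.0]]
ft_force: [0.3, 0.3, -0.5]
grip_width: 0.0598
```

```bash
python3 -c "
from h import *
im=avg('top',3); cv2.imwrite('pics/t9.png',cv2.resize(im[140:310,140:460],(800,425),interpolation=cv2.INTER_CUBIC)[:,:,::-1])
plan(424.4,-169.0,190,8.2)"
```

```text
t 45.57 p [ 389.1 -415.9  237.7] phi 8.27 w 60.0 tilt [ 0.01 -0.01] F [ 0.1 -0.2  0.6]
 rz 0.07 shift [  70.1 -239.3   47.7]
```

View pics/t9.png

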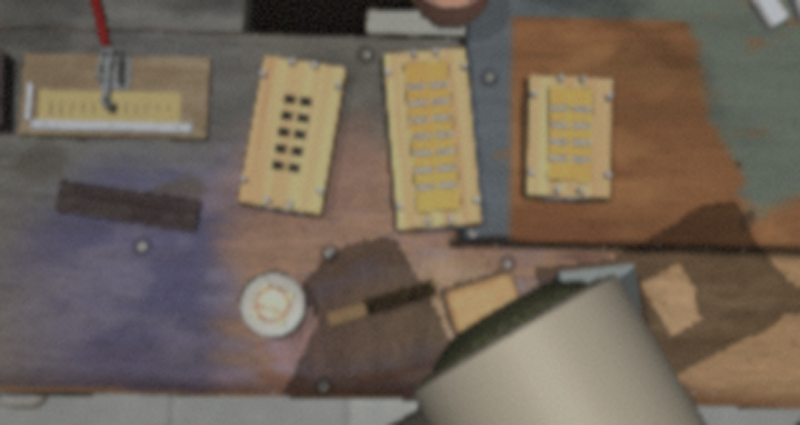

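Both plates are in place and the tin, brush, offcut and sanding block sit where they were. The forearm hides the holder, so I'll back off and check the stylus numerically.

>>> {"api": "arm_command", "payload": {
  "rows": "0.3 -30 20 0 0 0 0; 0.3 -30 20 0 0 0 0; 0.3 -30 20 0 0 0 0; 0.3 -30 20 0 0 0 0; 0.3 -30 10 0 0 0 0"
}}

```text
time_s: 45.98
position: [0.252, -0.5286, 0.2374]
tool_rot: [[0.99, 0.143, 0.0], [0.143, -0.99, -0.001], [-0.0, 0.001, -1.0]]
ft_force: [0.5, 0.4, -0.4]
grip_width: 0.0598
```

>>> {"api": "arm_command", "payload": {
  "rows": "0.3 -30 10 0 0 0 0; 0.3 -30 0 0 0 0 0; 0.3 -30 0 0 0 0 0; 0.3 0 0 0 0 0 0; 0.3 0 0 0 0 0 0"
}}

```text
time_s: 46.4
position: [0.1648, -0.5499, 0.2375]
tool_rot: [[0.99, 0.141, 0.0], [0.141, -0.99, -0.0], [0.0, 0.0, -1.0]]
ft_force: [0.4, -0.2, -0.6]
grip_width: 0.0598
```

```bash
python3 -c "
from h import *
im=avg('top',4)
c,P=blob('top',im,(0,0,0),(180,255,60),(383,260),.138,r=15,k=3);print('grip',rect(P))
old=cv2.imread('pics/top0.png')[:,:,::-1]
d=cv2.absdiff(old,im).max(2); d=cv2.GaussianBlur(d,(5,5),0)
for nm,(x,y,r) in dict(grip=(382,261,18),tin=(249,262,17),brush=(292,262,22),sand=(333,260,16),off=(192,222,28),long=(312,196,20),short=(367,195,14)).items():
  w=d[y-r:y+r,x-r:x+r]; print(nm,w.mean().round(1),w.max())
for c,f,L in(((603.4,.9),6.22,90),((609.2,-143.7),-1.1,60)):
  b=warp('top',im,c,f,.035,L,30,4); S=cv2.cvtColor(b,cv2.COLOR_RGB2HSV)[:,:,1]
  n,_,st,ce=cv2.connectedComponentsWithStats((S<75).astype(np.uint8)); ok=(st[:,4]>200)&(st[:,4]<6000)&(abs(ce[:,0]-4*L)<4*L-70)&(abs(ce[:,1]-120)<80)
  q=(ce[ok]-[4*L-.5,119.5])/4; print(ok.sum(),q.mean(0).round(2),rect(q/1000))
plan(120,-536,248,8)"
```

```text
grip (array([ 423.3, -165.4]), array([21.2, 16.3]), -88.62)
grip 5.1 52
tin 2.4 4
brush 2.5 5
sand 10.6 60
off 8.9 87
long 14.8 61
short 19.7 64
14 [ 1.05 -0.07] (array([1. , 0.1]), array([108.2,  24.9]), -0.3)
8 [ 0.82 -0.32] (array([ 0.8, -0.3]), array([54.2, 25.3]), -0.27)
t 46.6 p [ 166.8 -549.5  237.5] phi 8.31 w 59.5 tilt [ 0.01 -0.01] F [ 0.4 -0.1  0. ]
 rz 0.31 shift [-44.5 -19.9 -10.5]
```

```bash
python3 -c "
from rig import env
print(env.close_job())"
```

```text
the job is handed in; nothing more can be done
None
```

The job is done and handed in at about 47 s of robot time; no verdict was reported. Only the long and short plates were on the bench, so block_mid stays empty.

- **Plates:** Each lies on the block of its own length. My last camera check put their centres about 1 mm too far along the block (long 1.0 mm, short 0.8 mm). Sideways they were within 0.3 mm, and square within about 0.5°. I saw no sign of a plate being knocked during the run.
- **Seams:** I ran the long plate's left seam first, then the short one's, from far end to near end at 2 cm/s. The sprung point was pushed in about 4 mm by the arm's height; the force readings were too noisy to confirm that. I aimed for a gap of about 0.8 mm between the ball and the plate. I checked that from the arm's positions, not with a close-up of the tip while it was moving.
- **Stylus:** It is back in its holder. The last picture shows its grip within 0.1 mm of where it first stood.
- **Bystanders:** The tin and brush images match the first picture. The automatic image comparison did show changes at the sanding block and the offcut. At the sanding block I put this down to the arm's shadow. Near the offcut I put it down to the plate lifted from beside it, and the offcut's own outline had not moved.

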